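# Snap an in-line filter housing shut with closing pliers

### The arm

A 6-joint arm with a two-finger parallel gripper is mounted at the origin on a cart in front of the work surface, level with it; the furniture and walls round the work are solid. World frame = base frame: x ahead of the robot, y to its left, z up, the work surface at z = 0. Lengths are in mm, angles in rad, forces in N, time in s.
With the tool pointing down it reaches from about 275 to 750 mm from the base axis. Payload 10.2 kg.
Tool frame: the origin (TCP) lies on the front face of the gripper's body, between the roots of the fingers; the fingertips stand 73 mm ahead of it and the grasp point (between the pads) lies 54 mm ahead of it; z points along the fingers, y is the direction in which the jaws open and shut (so a half turn about z gives the same grasp; the last joint's range is limited). The gripper opens to 85 mm and grips with 20 to 120 N. Pads are 22 mm wide; open, the fingers measure 114 mm over their backs; the gripper's body (76 mm by 85 mm) begins 54 mm behind the grasp point. The pads swing forward as they close: fully open they stand 13 mm farther back than shut.
Start: joints at [-1.427, 0.313, 1.498, -0, 1.331, -0.223], TCP at [188.269, -490.088, 303.894] pointing down, gripper open.
Joint ranges: [-2.94, 2.94], [-0.97, 2.17], [0.19, 2.56], [-1.23, 4.37], [0.02, 3.11], [-2.88, 2.88]. Speed limits (rad/s): [2.39, 2.39, 3.01, 3.14, 3.14, 3.14].

### API

Orientations are given as a unit quaternion [w, x, y, z].
In Python, from rig import ctrl gives the robot as it stands.
- The arm moves only by the tool move_arm, never from a script. Its argument "series" is a list of rows, each a list of 3 entries, a list of its own where there are three numbers: the shift along the tool's x, y, z in mm, then the turn about the tool's z in degrees, then the opening, from 0 (shut) to 1 (fully open). In form: [[[tx, ty, tz], yaw, grip], ...]. A call has 1 to 10 rows; each row is the pose to reach, as a shift and turn from the pose commanded when the call began, along the tool's axes at that moment; what a row does not reach only later rows make up. A row lasts 1/8 s, in which the tool goes at most 62.5 mm and 10.7 degrees, less where a joint would pass 70% of its speed; a pose out of reach is approached as far as the arm can. A call with a gripper value outside its range is refused whole. The fingers move at their own pace and stop on an object; "force" is the grip in N (left out, the last holds). Time passes only in rows, so rows that repeat a pose let the fingers close. It gives the time, the measured TCP pose, the force and the opening at its end, in the units of the state.
- ctrl.sense(): the state, without advancing time (a new reading comes with each control period).
- ctrl.capture(name): name is "scene" or "top" or "wrist"; returns (picture, depth): 480x640x3 uint8, red, green, blue; 480x640 float32, mm along the optical axis (not along the pixel's ray), 0 where there is no reading.
- ctrl.camera_model(name): a dict with "fov_y" (degrees; the focal length in pixels is half the picture's height over the tangent of half this angle, whatever the lens; pixels are square), "cx", "cy" (the principal point, pixels), "dist_coeffs" ([k1, k2, p1, p2, k3] as OpenCV has them; the pictures are not rectified), "rvec" (rotation vector, rad) and "tvec" (3), from world to camera coordinates, as OpenCV has them. Camera axes: x right, y down, z forward; pixel columns grow to the right and rows downward; lengths in mm; the calibration is good to about 2 mm. A picture is of the moment at which its call begins: read the wrist's pose just before it. camera_model takes no time and is no camera call; for the wrist camera it gives the pose at the moment of the call.
- ctrl.finish_job(): hands the job in, once; it reports no verdict.
The state is a dict: "time_s": time; "joints": joint angles; "dq": joint speeds; "tau": joint torques, N m; "eef_pos": TCP position; "ee_rot": TCP orientation; "force": force on the tool from outside, world axes, zero at the start; "wrist_torque": the same for the moment, N m; "grip_width": opening from 0.0 (shut) to 1.0 (fully open).
Only numpy, scipy, OpenCV 4.12 (cv2) and the standard library are available. Lean on these libraries where they do the work, as an engineer would, in place of code of your own. Each camera call takes 0.05 s, during which the arm holds its last target.

### The job

Pick up the closing pliers from the grey mat and squeeze the raised cap of the small white filter housing on its stand with them until it clicks fully home, stopping there so that the plastic is not crushed. Push the cap only with the pliers, not with the fingers. Then lay the pliers flat in the middle of the mat again, let go, and leave the glassware and other things nearby where they are.

Things in the scene. Friction and masses are not known exactly. Their poses are not given: they have to be found in the camera images.
- pliers: Steel pliers, two black handles, 175 mm long, 20 mm thick, 140 g, balanced 50 mm behind the hinge, lying loose on the mat, hinge axis vertical. Origin on the hinge axis at the underside; x to the jaws, z up; at rest x is the centre line. Handles 32 to 105 mm behind the hinge, 20 mm high, 12 mm thick; jaws end 60 mm ahead, 90 mm wide over their backs at rest. Read from the half with the +y jaw.
- pliers_grip (a point): Midway between the handles, 55 mm behind the hinge, 10 mm above the underside. Grip the handles here across their outer faces: 66 mm apart at rest, parallel at about 58 mm. A spring holds the pliers open (about 9 N at the start of a squeeze, 14 N at its end, without work); squeezed a few mm they can be carried by it. 1 mm off this width closes the jaws by about 1 mm.
- pliers_nose (a point): Point midway between the two round white jaw pads (15 mm across) when the pliers are at rest, 54 mm ahead of the hinge and 109 mm ahead of pliers_grip (up to 5 mm farther when closed), 10 mm above the underside. The pad faces stand 61 mm apart at rest.
- jaw (a joint): Angle of the pliers: 0 at rest (fully open), grows as the handles are squeezed, at most 0.68 rad; each half turns half of it.
- holder: Aluminium stand fixed to the worktop, base 80 x 70 x 10 mm, with a round white filter housing 44 mm across, its axis level along y, 68 mm up. Origin: centre of the underside. Cap at +y; at -y a fixed boss 20 mm across, its face 9 to 18.5 mm from the origin (a different depth each time, not measured). The pliers come in level along x, handles at -x, and squeeze cap and boss together along y.
- press_point (a point): On the housing's axis, 68 mm above the worktop and 2 mm to the cap's side (+y of the holder): midway between the faces of cap and back boss when that stands 18 mm out. Axes as the holder's. Centre the jaw pads here within some 5 mm in x and z. Passing the snap takes about 10 N at the jaws; more than 20 N on the cap cracks it.
- cap (a joint): Travel of the cap towards its seat, m: 0 fully out, 0.006 home. Resistance grows to about 10 N at about 2 mm and then falls; past 4 mm the cap snaps by itself to 6 mm and stays; then it stands hard on its seat. Let go before 4 mm, it springs back. The face of its 20 mm boss is 22 mm from the holder's origin along +y at travel 0, 16 mm when home.
- mat: Grey bench mat, 210 x 160 mm and 3 mm thick, fixed. Origin: centre of its underside; x along its long side.
- beaker: Clear beaker, 44 mm across and 58 mm high, loose bystander; origin at the centre of its underside.
- small_bottle: Brown reagent bottle with black cap, 32 mm across and 67 mm high, loose bystander; origin at the centre of its underside.
- lens_cap: Flat black dust cap, 61 mm across and 11 mm high, loose bystander; origin at the centre of its underside.
Things that resemble listed ones, but are neither listed nor needed, are in the scene too. What is shaped like the holder but blue is not meant.

How it is judged:
By the outcome, as a careful person would: the job done as asked, in the order asked, and still so for the second after the job is handed in, with the robot touching nothing.
It also fails if it takes over 72 s, if anything falls off the work surface, if the arm or the gripper's body presses on something with over 40 N, if the wrist force passes 120 N, or if a joint passes its speed limit or range.

## Working session

There is one attempt and no reset: what is moved stays moved. The work goes in short steps, Python scripts to look and compute and a tool call to move; the robot and the scene stay as the last step left them, time stands still between calls to the robot, and variables do not carry over. Pictures are saved under pics/ and viewed, and the job is handed in when it is done.

Besides the shell and the picture viewer there is one more tool, called after "Call:" by a JSON object that holds its "op" and its "data", one argument or row to a line. move_arm: Moves the arm, as the interface text tells. Its arguments: {"type":"object","properties":{"series":{"type":"array","items":{"type":"array"}},"force":{"type":"number"}},"required":["series"]}

```bash
mkdir -p pics; ls
cat > h.py <<'E'
import numpy as np, cv2
from rig import ctrl
def K(m):
    f=240/np.tan(np.radians(m['fov_y'])/2)
    return np.array([[f,0,m['cx']],[0,f,m['cy']],[0,0,1.]])
def ray(m,uv):
    uv=np.array(uv,float).reshape(-1,1,2)
    n=cv2.undistortPoints(uv,K(m),np.array(m['dist_coeffs'],float)).reshape(-1,2)
    R=cv2.Rodrigues(np.array(m['rvec'],float))[0]; t=np.array(m['tvec'],float)
    d=np.c_[n,np.ones(len(n))]@R
    return -R.T@t, d
def onz(m,uv,z):
    c,d=ray(m,uv); s=(z-c[2])/d[:,2]; return c+d*s[:,None]
def tri(ms,uvs):
    A=np.zeros((3,3));b=np.zeros(3);L=[]
    for m,uv in zip(ms,uvs):
        c,d=ray(m,uv); d=d[0]/np.linalg.norm(d[0]); P=np.eye(3)-np.outer(d,d); A+=P;b+=P@c;L.append((P,c))
    x=np.linalg.solve(A,b); return x,[round(float(np.linalg.norm(P@(x-c))),2) for P,c in L]
def pts(m,depth):
    v,u=np.mgrid[0:480,0:640]; uv=np.c_[u.ravel(),v.ravel()]
    c,d=ray(m,uv); P=c+d*depth.ravel()[:,None]; P[depth.ravel()==0]=np.nan
    return P.reshape(480,640,3)
def proj(m,P):
    return cv2.projectPoints(np.array(P,float).reshape(-1,1,3),np.array(m['rvec'],float),np.array(m['tvec'],float),K(m),np.array(m['dist_coeffs'],float))[0].reshape(-1,2)
def cap(name,tag):
    m=ctrl.camera_model(name); im,d=ctrl.capture(name)
    cv2.imwrite(f'pics/{tag}.png',im[:,:,::-1]); np.savez(f'pics/{tag}.npz',im=im,d=d,**{k:np.array(v) for k,v in m.items()})
    return m,im,d
def load(tag):
    z=np.load(f'pics/{tag}.npz'); return {k:z[k] for k in ['fov_y','cx','cy','dist_coeffs','rvec','tvec']},z['im'],z['d']
E
python3 - <<'E'
from h import *
for n in ['scene','top','wrist']:
    m,im,d=cap(n,n+'0'); print(n,m,(d>0).mean())
print(ctrl.sense())
E
```

```text
pics
scene {'fov_y': 50.085084580238245, 'cx': 317.8549627597685, 'cy': 254.86484623133424, 'dist_coeffs': array([0.01524106, 0.        , 0.        , 0.        , 0.        ]), 'rvec': array([ 0.70569583, -2.37218364,  1.4511499 ]), 'tvec': array([524.21759865, 154.84019632, 902.38106267])} 0.9959700520833333
top {'fov_y': 55.615283781635895, 'cx': 321.61312541235054, 'cy': 237.14586808542137, 'dist_coeffs': array([-0.11038171,  0.        ,  0.        ,  0.        ,  0.        ]), 'rvec': array([ 2.17388301, -2.22084301,  0.02862162]), 'tvec': array([ 138.92033027,  555.66755259, 1233.67190481])} 0.996015625
wrist {'fov_y': 65.0527987875331, 'cx': 324.60407171384406, 'cy': 235.67306342667888, 'dist_coeffs': array([-0.01057234,  0.        ,  0.        ,  0.        ,  0.        ]), 'rvec': array([-2.37662007,  1.63255593,  0.25001298]), 'tvec': array([-524.53346119,  -39.0491731 ,  380.11942069])} 0.9960416666666667
{'time_s': 0.15, 'joints': array([-1.42739610e+00,  3.13327357e-01,  1.49819828e+00, -4.16605728e-05,
        1.33100626e+00, -2.23433213e-01]), 'dq': array([-5.02734673e-04,  8.90073415e-05, -2.37963948e-03, -9.43677890e-04,
        7.84289974e-04,  5.79598249e-04]), 'tau': array([ 1.79809995e-03, -4.12367392e+01, -2.59796351e+01, -1.86057528e-04,
        3.22072054e-03,  1.40526532e-05]), 'eef_pos': array([ 188.24684189, -489.97545421,  303.48770142]), 'ee_rot': array([-4.70054761e-04,  9.83225244e-01,  1.82394895e-01, -1.42818245e-06]), 'force': array([-0.52139164,  0.5823139 , -0.16851756]), 'wrist_torque': array([-0.0613839 ,  0.04546765,  0.00943963]), 'grip_width': 1.0005890964001716}
```

View pics/scene0.png

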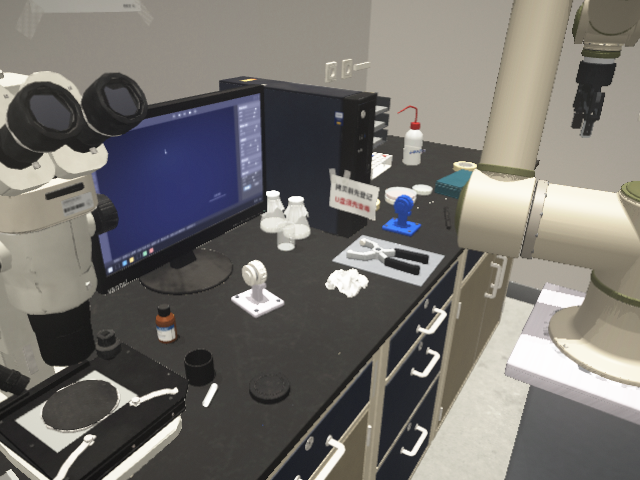

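View pics/top0.png

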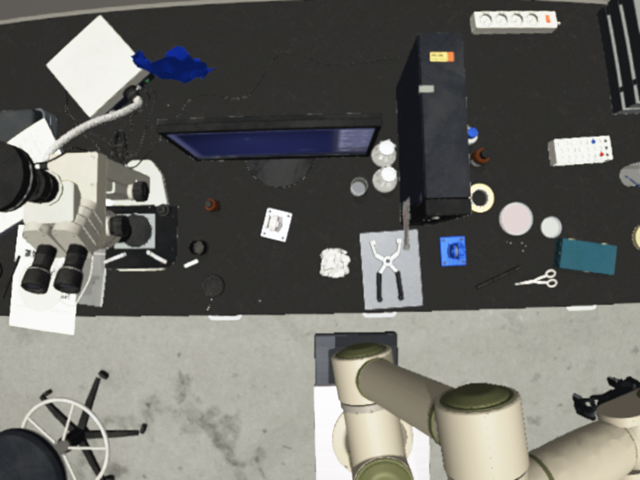

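View pics/wrist0.png

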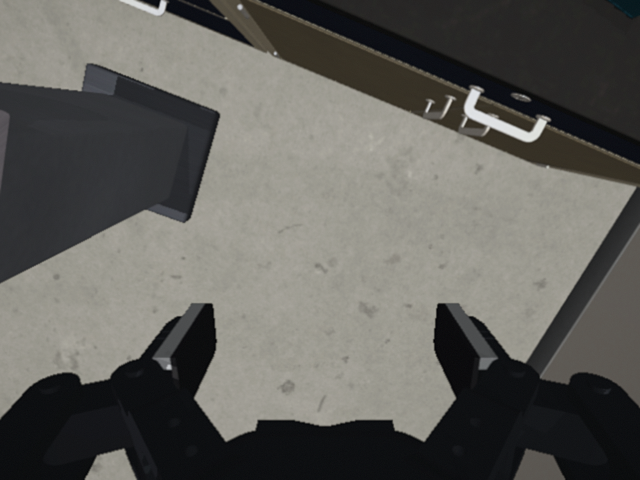

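Run:
```python
from h import *
m,im,d=load('top0'); P=pts(m,d)
c=im[170:310,170:450,::-1]; cv2.imwrite('pics/topz.png',cv2.resize(c,None,fx=2.85,fy=2.85,interpolation=cv2.INTER_CUBIC))
m2,im2,d2=load('scene0')
c=im2[180:320,210:460,::-1]; cv2.imwrite('pics/scenez.png',cv2.resize(c,None,fx=3.2,fy=3.2,interpolation=cv2.INTER_CUBIC))
P2=pts(m2,d2)
for n,uv in dict(mat_c=(415,295),hinge=(388,264),holder=(277,224),sign=(407,210),sign2=(407,240),bk=(359,187),bottle=(212,205),lens=(213,286),tissue=(335,263),blue=(453,250),tab=(300,290)).items(): print(n,P[uv[1],uv[0]].round(0))
for n,uv in dict(sign=(355,195),signlow=(350,212),hold=(258,275),blue=(403,208),mat=(437,270)).items(): print(n,P2[uv[1],uv[0]].round(0))
```

```text
mat_c [ 394. -126.    8.]
hinge [482. -51.  25.]
holder [593. 241.  78.]
sign [617. -88. 129.]
sign2 [542. -85. 135.]
bk [696.  21.   0.]
bottle [650. 418.  51.]
lens [430. 429.   9.]
tissue [487.  92.  30.]
blue [ 515. -213.   85.]
tab [414. 190.  -2.]
sign [576. -84. 123.]
signlow [589. -88.  76.]
hold [584. 266.  74.]
blue [ 508. -213.   64.]
mat [357. -67.   3.]
```

View pics/topz.png

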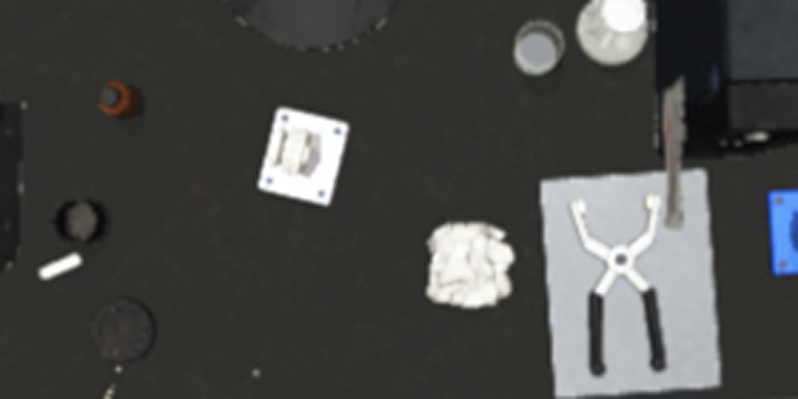

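View pics/scenez.png

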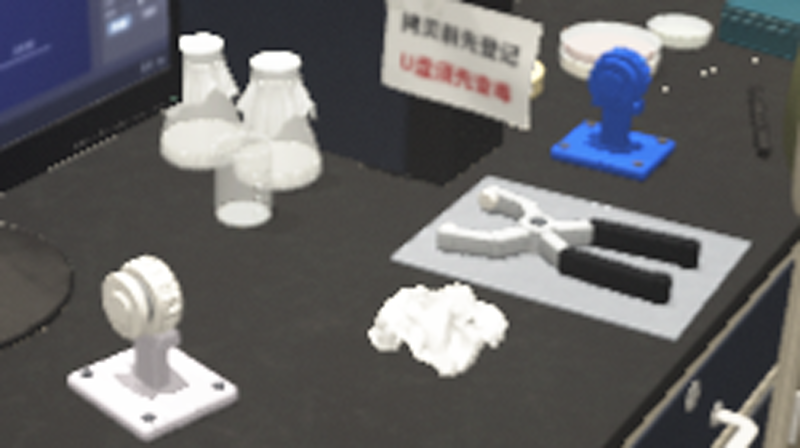

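```bash
cat >> h.py <<'E'
from scipy.spatial.transform import Rotation as Ro
def tool(s=None):
    s=s or ctrl.sense(); q=s['ee_rot']; return np.array(s['eef_pos']),Ro.from_quat([q[1],q[2],q[3],q[0]]).as_matrix()
def st():
    s=ctrl.sense(); p,R=tool(s); print('t',round(s['time_s'],2),'p',p.round(1),'x',R[:,0].round(4),'z',R[:,2].round(4),'F',np.round(s['force'],1),'T',np.round(s['wrist_torque'],2),'g',round(s['grip_width'],4)); return p,R
def rel(target):  # world target TCP -> tool shift
    p,R=tool(); return (R.T@(np.array(target)-p)).round(1)
E
python3 - <<'E'
from h import *
m,im,d=load('wrist0'); c,_=ray(m,[(320,240)])
p,R=st()
Rc=cv2.Rodrigues(m['rvec'])[0]
print('cam in tool',R.T@(c-p),'cam axes in tool (cols x,y,z)',(R.T@Rc.T).round(3))
for n in ['scene0','top0']: 
    mm,_,_=load(n); c,d=ray(mm,[(320,240)]); print(n,c,d)
print(rel([380,0,340]))
E
```

```text
t 0.15 p [ 188.2 -490.   303.5] x [9.335e-01 3.587e-01 2.000e-04] z [-2.e-04  9.e-04 -1.e+00] F [-0.5  0.6 -0.2] T [-0.06  0.05  0.01] g 1.0006
cam in tool [ 75.64151743   0.16206925 -70.24113436] cam axes in tool (cols x,y,z) [[-0.    -0.955 -0.297]
 [ 1.     0.    -0.001]
 [ 0.001 -0.297  0.955]]
scene0 [ 62.05191973 903.08643904 541.89999287] [[ 0.47093946 -0.76796975 -0.43507849]]
top0 [ 512.47164895  114.02069858 1254.74449399] [[ 0.03079642  0.01411892 -0.99945192]]
[ 354.7 -388.6  -36.1]
```

Call:
{"op": "move_arm", "data": {
  "series": [
    [[60,-55,-15],5,1],
    [[110,-110,-36],10,1],
    [[165,-165,-36],15,1],
    [[220,-220,-36],21,1],
    [[270,-270,-36],21,1],
    [[320,-320,-36],21,1],
    [[349,-350,-36],21,1],
    [[349,-350,-36],21,1],
    [[349,-350,-36],21,1],
    [[349,-350,-36],21,1]
  ]
}}

```text
time_s: 1.4
eef_pos: [388.4, -38.5, 339.7]
ee_rot: [0.0, 1.0, 0.0, -0.0]
force: [0.1, -0.5, 0.5]
grip_width: 0.998
```

Run:
```python
from h import *
st(); cap('wrist','w1'); print(rel([390,200,340]))
```

```text
t 1.4 p [388.4 -38.5 339.7] x [ 1.e+00  7.e-04 -5.e-04] z [-5.e-04 -1.e-04 -1.e+00] F [ 0.1 -0.5  0.5] T [-0.01  0.02 -0.07] g 0.9979
[ 1.40e+00 -2.39e+02 -2.00e-01]
```

View pics/w1.png

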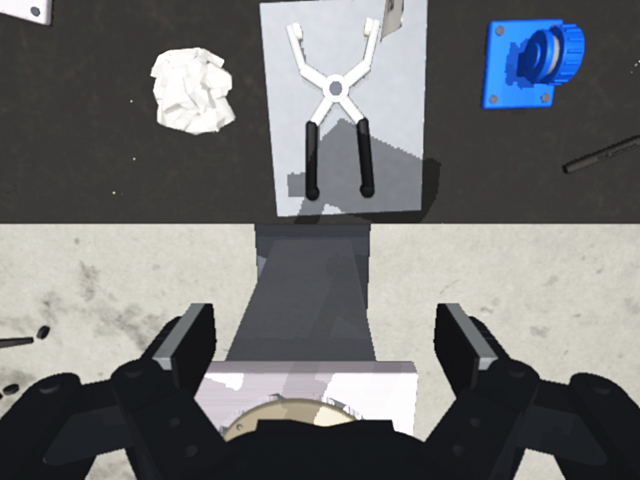

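Call:
{"op": "move_arm", "data": {
  "series": [
    [[20,-50,0],0,1],
    [[40,-110,0],0,1],
    [[70,-170,0],0,1],
    [[102,-230,0],0,1],
    [[102,-258,0],0,1],
    [[102,-258,0],0,1],
    [[102,-258,0],0,1]
  ]
}}

```text
time_s: 2.33
eef_pos: [490.9, 218.1, 339.8]
ee_rot: [0.0, 1.0, -0.001, -0.0]
force: [0.3, 0.1, -0.3]
grip_width: 0.998
```

Run:
```python
from h import *
st(); cap('wrist','w2')
```

```text
t 2.33 p [490.9 218.1 339.8] x [ 1.e+00 -2.e-03 -3.e-04] z [-3.e-04 -4.e-04 -1.e+00] F [ 0.3  0.1 -0.3] T [ 0.    0.08 -0.03] g 0.9978
```

View pics/w2.png

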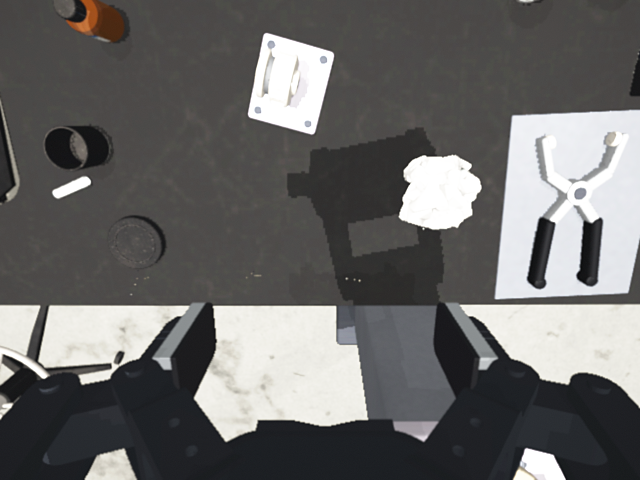

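Run:
```python
from h import *
m,im,d=load('w2')
a=cv2.resize(im[20:145,235:350,::-1],None,fx=4.5,fy=4.5,interpolation=cv2.INTER_CUBIC)
cv2.imwrite('pics/w2h.png',a)
P=pts(m,d)
Z=P[20:145,235:350]; 
q=Z.reshape(-1,3); q=q[(q[:,2]>50)]; print(len(q),q.min(0),q.max(0),np.median(q,0))
b=Z.reshape(-1,3); b=b[(b[:,2]>7)&(b[:,2]<14)]; print(len(b),b.min(0).round(),b.max(0).round(), np.median(b,0).round(1))
r=cv2.minAreaRect(b[:,:2].astype(np.float32)); print(r)
# depth of pliers
Z=P[120:300,495:640].reshape(-1,3); z=Z[(Z[:,2]>12)]; print('pliers z pct',np.percentile(z[:,2],[5,50,95]))
Z=P[150:200,420:460].reshape(-1,3);
```

```text
2091 [575.22060516 238.69172818  52.10072229] [621.58527997 275.91375375  92.92730257] [598.60722755 255.06296423  84.5573828 ]
3839 [552. 209.   7.] [644. 296.  14.] [590.9 240.5  10.2]
((598.4468994140625, 252.49887084960938), (70.03453063964844, 79.41781616210938), 74.9115982055664)
pliers z pct [13.55079207 20.92702389 23.93652851]
```

View pics/w2h.png

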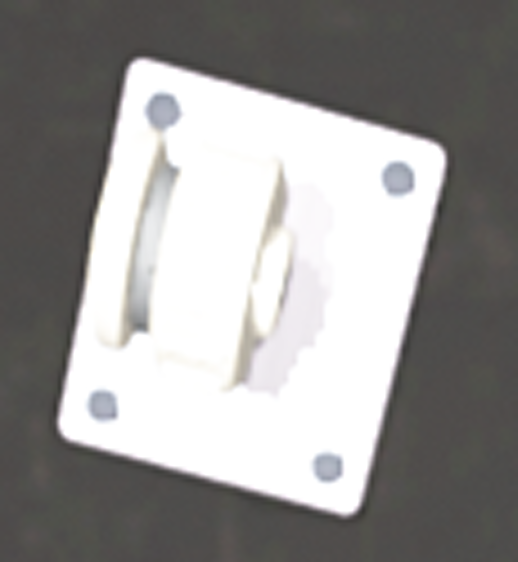

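```bash
cat > e.py <<'E'
from h import *
def bolts(tag,box,flip=False):
    m,im,d=load(tag); u0,v0,u1,v1=box
    c=im[v0:v1,u0:u1].astype(int)
    g=c.mean(2)
    return m,c,g
m,im,d=load('w2')
box=(235,20,350,145)
u0,v0,u1,v1=box
c=im[v0:v1,u0:u1].astype(int); mask=(c.min(2)>140).astype(np.uint8)
cn,_=cv2.findContours(mask,cv2.RETR_EXTERNAL,cv2.CHAIN_APPROX_NONE); cn=max(cn,key=cv2.contourArea)
uv=cn.reshape(-1,2)+[u0,v0]
W=onz(m,uv,10)
r=cv2.minAreaRect(W[:,:2].astype(np.float32)); print('contour rect',r)
# bolts in original px
z=4.5
b=np.array([(163,110),(398,178),(103,405),(328,467)])/z+[235,20]-0.4
B=onz(m,b,11); print(B.round(1)); 
print('centre',B.mean(0).round(1)); e=(B[0]-B[2]+B[1]-B[3])[:2]; print('ang',np.degrees(np.arctan2(e[1],e[0])))
e=(B[0]-B[1]+B[2]-B[3])[:2]; print('ang y',np.degrees(np.arctan2(e[1],e[0]))-90)
E
python3 e.py
python3 - <<'E'
from h import *
for tag,box in [('w2',(235,20,350,145)),('scene0',(225,255,290,315)),('top0',(258,205,296,245))]:
    m,im,d=load(tag); P=pts(m,d); u0,v0,u1,v1=box; Z=P[v0:v1,u0:u1].reshape(-1,3)
    o=np.array([598.4,252.5]); a=np.radians(-15); ex=np.array([np.cos(a),np.sin(a)]); ey=np.array([-ex[1],ex[0]])
    L=np.c_[(Z[:,:2]-o)@ex,(Z[:,:2]-o)@ey,Z[:,2]]
    s=L[(L[:,2]>62)]
    print(tag,len(s),s.min(0).round(1),s.max(0).round(1))
    for lo,hi in [(62,68),(68,73),(73,78),(78,84),(84,88),(88,93)]:
        q=s[(s[:,2]>lo)&(s[:,2]<hi)]
        if len(q): print(lo,hi,len(q),'y',np.percentile(q[:,1],[1,10,50,90,99]).round(1),'x',q[:,0].min().round(1),q[:,0].max().round(1))
E
```

```text
contour rect ((598.3377685546875, 252.45993041992188), (70.99726867675781, 80.53810119628906), 74.98506927490234)
[[635.1 269.2  11. ]
 [621.7 219.1  11. ]
 [575.3 285.2  11. ]
 [561.8 235.1  11. ]]
centre [598.5 252.2  11. ]
ang -14.982243591920515
ang y -15.028086048320375
w2 2072 [-22.8 -12.8  62.3] [23.  22.1 92.9]
62 68 42 y [-12.8 -12.4  -8.   14.2  16.9] x -21.8 22.5
68 73 135 y [-12.7 -12.2  -3.3  14.2  17.6] x -22.8 23.0
73 78 261 y [-12.4 -11.4  -3.9  15.7  21.8] x -21.1 21.3
78 84 522 y [-11.2  -7.9   9.3  16.4  19.2] x -21.1 21.0
84 88 569 y [-8.  -6.1  4.5 17.9 19.5] x -16.3 16.5
88 93 543 y [-7.9 -6.2  0.4  7.4 18.2] x -10.7 11.9
scene0 397 [-23.3  -8.6  62.2] [20.2 23.4 91.4]
62 68 57 y [-5.6  0.6 18.3 21.9 22.5] x -21.5 18.3
68 73 58 y [-5.2 -2.2 19.3 21.9 23.2] x -23.3 18.6
73 78 71 y [-7.1 -0.9 16.5 21.4 22.7] x -21.2 17.1
78 84 93 y [-7.5 -2.6  8.5 20.1 21.2] x -19.9 20.2
84 88 67 y [-8.  -3.1  7.8 19.8 20.7] x -15.8 17.1
88 93 51 y [-6.7 -4.2  2.3  8.5 19.7] x -14.0 12.2
top0 195 [-25.1 -13.9  63.4] [20.7 20.5 93. ]
62 68 5 y [-8.8 -8.7 -5.6  5.5 12. ] x -25.1 20.7
68 73 12 y [-13.9 -13.3  -8.8   8.7  13.4] x -24.5 19.9
73 78 32 y [-13.2 -10.6  -4.   15.7  18.8] x -23.9 18.9
78 84 56 y [-12.1  -8.3   8.5  16.7  19.6] x -22.8 17.5
84 88 51 y [-8.8 -6.3  2.7 17.1 18.6] x -18.5 14.1
88 93 39 y [-8.4 -7.4 -0.5  7.9 15.9] x -19.2 12.0
```

Run:
```python
from h import *
for t,(u0,v0,u1,v1),f in [('w1',(255,0,435,220),3),('w2',(490,100,640,305),3)]:
    m,im,d=load(t); cv2.imwrite(f'pics/{t}p.png',cv2.resize(im[v0:v1,u0:u1,::-1],None,fx=f,fy=f,interpolation=cv2.INTER_CUBIC)[:600])
```

```text
(no output)
```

View pics/w1p.png

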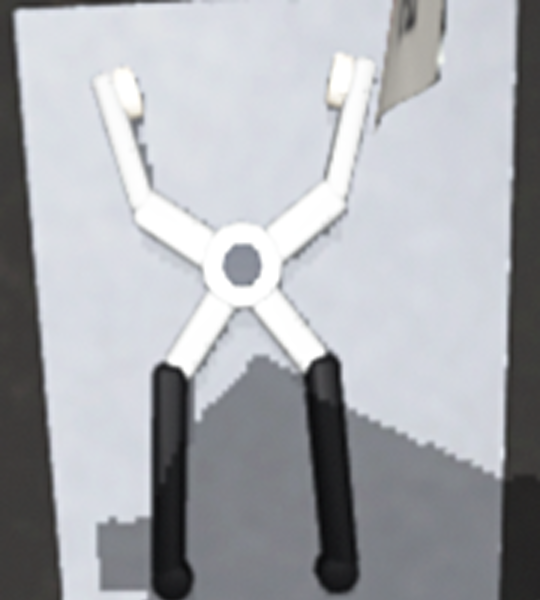

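View pics/w2p.png

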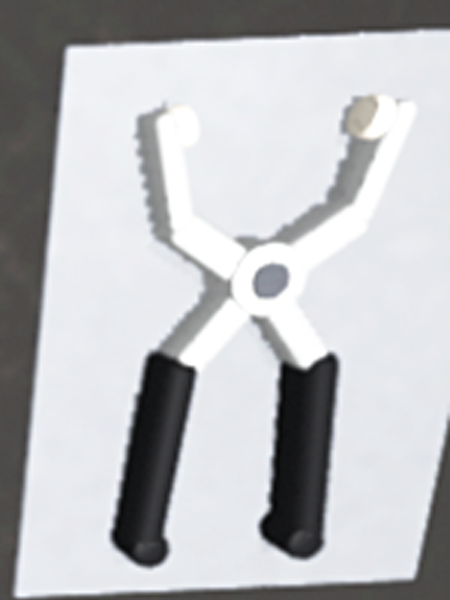

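Run:
```python
from h import *
m1,i1,d1=load('w1'); m2,i2,d2=load('w2')
A={'hinge':((335.7,88.3),(580,193.3)),'hL':((312.3,190.7),(539.3,281.7)),'hR':((367.3,189.3),(591.7,280)),'jL':((255+102/3,78/3),(490+160/3,100+108/3)),'jR':((255+365/3,60/3),(490+408/3,100+105/3))}
R={}
for k,(a,b) in A.items():
    x,e=tri([m1,m2],[a,b]); R[k]=x; print(k,x.round(1),e)
h=R['hinge']; mh=(R['hL']+R['hR'])/2; mj=(R['jL']+R['jR'])/2
for a,b in [(mh,h),(h,mj),(mh,mj)]:
    v=b-a; print(np.degrees(np.arctan2(v[1],v[0])).round(2),np.linalg.norm(v[:2]).round(1))
# depth-based: pliers points
for t,m,d,(u0,v0,u1,v1) in [('w1',m1,d1,(262,15,428,215)),('w2',m2,d2,(505,115,638,295))]:
    P=pts(m,d)[v0:v1,u0:u1].reshape(-1,3); im=load(t)[1][v0:v1,u0:u1].reshape(-1,3).astype(int)
    k=(P[:,2]>16)&(P[:,2]<27)
    blk=k&(im.max(1)<70); q=P[blk]; print(t,k.sum(),blk.sum(),np.percentile(P[k][:,2],[5,50,95]).round(1))
    lo=q[:,0].min(); hi=q[:,0].max(); print('handle x range',lo.round(1),hi.round(1))
    C=[]
    for a in np.arange(lo+15,hi-15,10):
        s=q[(q[:,0]>a)&(q[:,0]<a+10)]; y=s[:,1]; mid=(y.min()+y.max())/2; C.append((a+5,mid)); print(round(a+5,1),y.min().round(1),y.max().round(1),round(mid,1))
    C=np.array(C); print(np.degrees(np.polyfit(C[:,0],C[:,1],1)[0]))
# mat corners
for t,m,c in [('w1',m1,[(261,4),(427,2),(277,216),(420,209)]),('w2',m2,[(512.5,115.5),(495.5,299),(628,293)])]:
    print(t,onz(m,c,3).round(1).tolist())
```

```text
hinge [491.8 -49.2  23.1] [0.0, 0.0]
hL [390.8 -25.4  20.2] [0.97, 0.97]
hR [393.3 -82.8  22.7] [0.45, 0.45]
jL [548.4  -5.4  14.2] [1.08, 1.08]
jR [550.9 -86.5  20.1] [0.21, 0.21]
2.8 99.8
3.24 58.0
2.96 157.8
w1 4718 1719 [18.9 21.8 24.2]
handle x range 381.9 464.5
401.9 -88.9 -19.3 -54.1
411.9 -87.5 -19.5 -53.5
421.9 -87.5 -19.6 -53.5
431.9 -85.8 -19.7 -52.7
441.9 -84.6 -19.9 -52.2
451.9 -83.2 -20.0 -51.6
2.811767841917087
w2 4290 1577 [17.2 21.3 24. ]
handle x range 384.3 463.7
404.3 -86.7 -16.6 -51.7
414.3 -84.8 -16.5 -50.6
424.3 -84.1 -16.9 -50.5
434.3 -82.7 -17.5 -50.1
444.3 -81.5 -17.7 -49.6
2.7157559294543656
w1 [[568.6, 22.2, 3.0], [570.4, -136.1, 3.0], [360.0, 14.4, 3.0], [368.2, -144.5, 3.0]]
w2 [[569.4, 23.4, 3.0], [359.6, 13.2, 3.0], [366.9, -145.6, 3.0]]
```

Run:
```python
from h import *
for t in ['w1','top0','scene0']:
    m,im,d=load(t); P=pts(m,d).reshape(-1,3)
    k=(P[:,2]>35)&(P[:,2]<260)&(P[:,0]>480)&(P[:,0]<640)&(P[:,1]>-120)&(P[:,1]<0)
    q=P[k]; print(t,len(q))
    for lo in range(500,640,15):
        s=q[(q[:,0]>lo)&(q[:,0]<lo+15)]
        if len(s)>3: print(lo,'y',s[:,1].min().round(),s[:,1].max().round(),'z',s[:,2].min().round(),s[:,2].max().round(),len(s))
print(rel([437,-51.8,150]))
```

```text
w1 658
515 y -86.0 -80.0 z 75.0 156.0 412
530 y -86.0 -81.0 z 74.0 156.0 242
545 y -86.0 -82.0 z 77.0 105.0 4
top0 623
515 y -86.0 -81.0 z 76.0 155.0 37
530 y -86.0 -82.0 z 92.0 157.0 36
545 y -87.0 -82.0 z 80.0 157.0 35
560 y -88.0 -84.0 z 77.0 155.0 29
575 y -120.0 -85.0 z 37.0 259.0 132
590 y -90.0 -84.0 z 38.0 257.0 107
605 y -92.0 -85.0 z 42.0 259.0 99
620 y -95.0 -84.0 z 38.0 258.0 110
635 y -91.0 -85.0 z 46.0 260.0 38
scene0 3050
515 y -87.0 -77.0 z 75.0 156.0 115
530 y -88.0 -77.0 z 75.0 155.0 193
545 y -89.0 -79.0 z 75.0 156.0 190
560 y -89.0 -80.0 z 77.0 157.0 188
575 y -120.0 -80.0 z 36.0 259.0 502
590 y -120.0 -80.0 z 36.0 260.0 633
605 y -96.0 -79.0 z 36.0 260.0 528
620 y -101.0 -79.0 z 35.0 260.0 528
635 y -93.0 -81.0 z 35.0 259.0 173
[-53.2 269.9 190.1]
```

Call:
{"op": "move_arm", "data": {
  "series": [
    [[-6,40,20],0,1],
    [[-14,90,50],0,1],
    [[-25,140,90],0,1],
    [[-35,190,130],-1,1],
    [[-45,235,165],-2,1],
    [[-53,270,189],-3.1,1],
    [[-53,270,189],-3.1,1],
    [[-53,270,189],-3.1,1]
  ]
}}

```text
time_s: 3.38
eef_pos: [437.6, -50.7, 151.6]
ee_rot: [0.0, 1.0, 0.026, 0.001]
force: [0.2, -0.3, -0.9]
grip_width: 0.998
```

Run:
```python
from h import *
st(); cap('wrist','w3'); print(rel([436.9,-51.6,71]))
```

```text
t 3.38 p [437.6 -50.7 151.6] x [0.9986 0.0526 0.0011] z [ 1.1e-03 -3.0e-04 -1.0e+00] F [ 0.2 -0.3 -0.9] T [ 0.03  0.05 -0.03] g 0.9976
[-1.1  1.3 80.7]
```

View pics/w3.png

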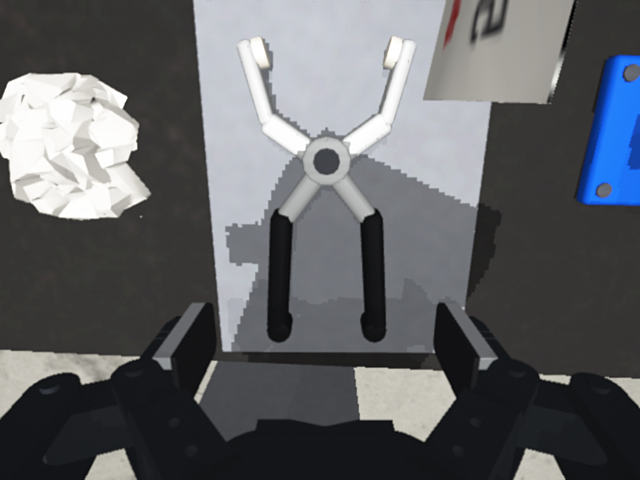

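Call:
{"op": "move_arm", "data": {
  "series": [
    [[-1,1.2,30],0,1],
    [[-1,1.2,60],0,1],
    [[-1,1.2,72],0,1],
    [[-1,1.2,80.5],0,1],
    [[-1,1.2,80.5],0,1],
    [[-1,1.2,80.5],0,1]
  ]
}}

```text
time_s: 4.18
eef_pos: [437.0, -51.5, 71.1]
ee_rot: [0.0, 1.0, 0.027, 0.001]
force: [0.9, 0.7, -0.4]
grip_width: 1.001
```

Run:
```python
from h import *
st(); cap('wrist','w4'); cap('scene','s4')
m,im,d=load('s4'); cv2.imwrite('pics/s4z.png',cv2.resize(im[180:320,310:560,::-1],None,fx=3.2,fy=3.2))
```

```text
t 4.17 p [437.  -51.5  71.1] x [0.9985 0.0545 0.0012] z [ 1.2e-03 -5.0e-04 -1.0e+00] F [ 0.9  0.7 -0.4] T [-0.01  0.01  0.05] g 1.0014
```

View pics/w4.png

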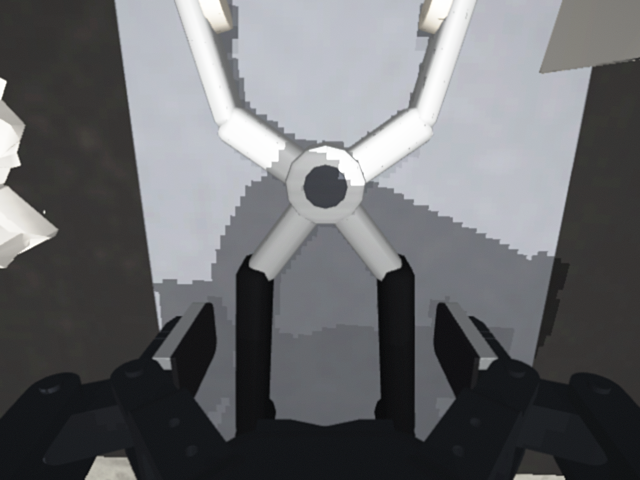

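View pics/s4z.png

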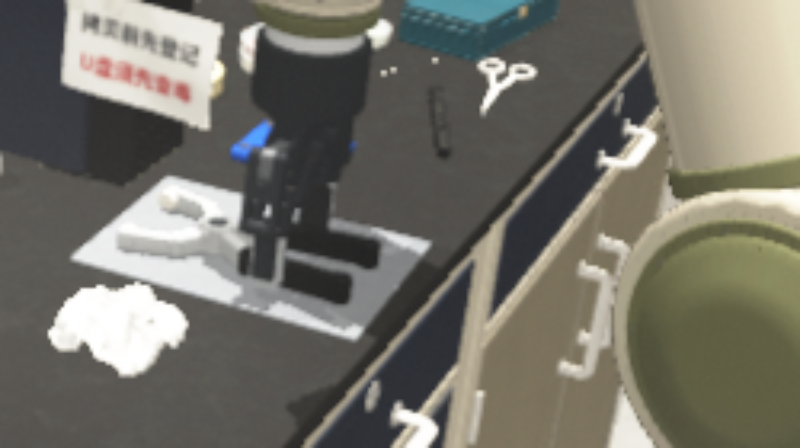

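Call:
{"op": "move_arm", "data": {
  "series": [
    [[0,0,0],0,0.8],
    [[0,0,0],0,0.75],
    [[0,0,0],0,0.7],
    [[0,0,0],0,0.7],
    [[0,0,0],0,0.7],
    [[0,0,0],0,0.7]
  ],
  "force": 30
}}

```text
time_s: 5.03
eef_pos: [437.1, -51.7, 71.4]
ee_rot: [0.0, 1.0, 0.027, 0.001]
force: [-1.6, 0.4, 12.2]
grip_width: 0.7
```

Run:
```python
from h import *
st(); cap('wrist','w5')
```

```text
t 5.03 p [437.1 -51.7  71.4] x [0.9985 0.0546 0.0015] z [ 1.5e-03 -8.0e-04 -1.0e+00] F [-1.6  0.4 12.2] T [0.04 0.46 0.04] g 0.6999
```

View pics/w5.png

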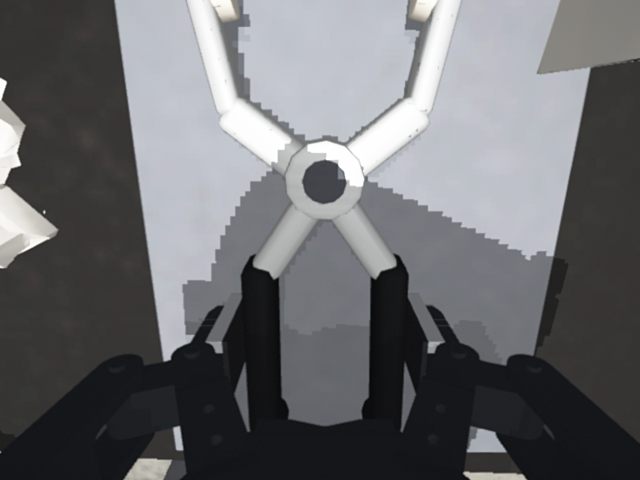

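Call:
{"op": "move_arm", "data": {
  "series": [
    [[0,0,-1.5],0,0.68],
    [[0,0,-1.5],0,0.66],
    [[0,0,-1.5],0,0.66],
    [[0,0,-8],0,0.66],
    [[0,0,-15],0,0.66],
    [[0,0,-15],0,0.66]
  ],
  "force": 35
}}

```text
time_s: 5.82
eef_pos: [436.8, -51.5, 85.9]
ee_rot: [0.0, 1.0, 0.027, 0.0]
force: [-0.0, -0.1, -1.3]
grip_width: 0.66
```

Run:
```python
from h import *
st(); cap('scene','s6')
m,im,d=load('s6'); cv2.imwrite('pics/s6z.png',cv2.resize(im[180:320,310:560,::-1],None,fx=3.2,fy=3.2))
```

```text
t 5.83 p [436.8 -51.5  85.9] x [9.985e-01 5.430e-02 9.000e-04] z [ 9.e-04 -3.e-04 -1.e+00] F [-0.  -0.1 -1.3] T [ 0.03  0.01 -0.01] g 0.6599
```

View pics/s6z.png

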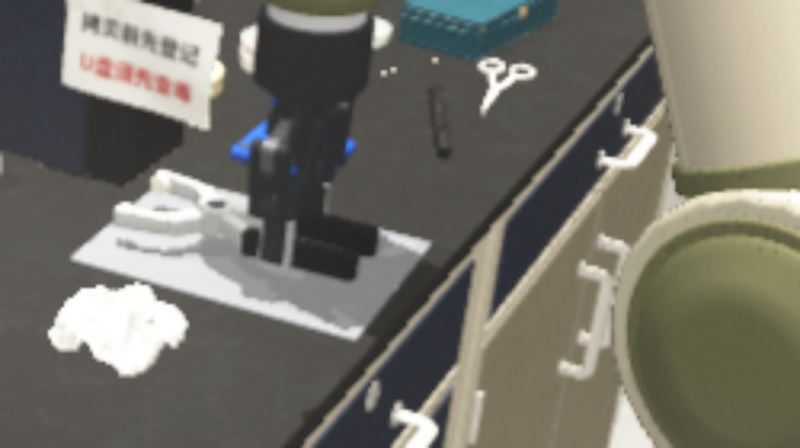

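Call:
{"op": "move_arm", "data": {
  "series": [
    [[-15,0,0],0,0.66],
    [[-40,-5,0],0,0.66],
    [[-55,-25,0],0,0.66],
    [[-55,-60,-10],2,0.66],
    [[-50,-100,-20],5,0.66],
    [[-45,-145,-30],8,0.66],
    [[-35,-190,-40],11,0.66],
    [[-27,-235,-40],14,0.66],
    [[-20,-280,-40],17,0.66],
    [[-12,-320,-40],18.1,0.66]
  ]
}}

```text
time_s: 7.12
eef_pos: [407.0, 269.1, 125.2]
ee_rot: [0.0, 0.991, -0.131, -0.0]
force: [0.4, -0.0, -2.3]
grip_width: 0.661
```

```bash
cat >> h.py <<'E'
HO=np.array([598.4,252.4]); ha=np.radians(-15); EX=np.array([np.cos(ha),np.sin(ha)]); EY=np.array([-EX[1],EX[0]])
def hw(x,y,z): return np.r_[HO+x*EX+y*EY,z]
def toh(P): P=np.atleast_2d(P); return np.c_[(P[:,:2]-HO)@EX,(P[:,:2]-HO)@EY,P[:,2]]
def yawerr(deg):
    p,R=tool(); a=np.degrees(np.arctan2(R[1,0],R[0,0])); return round(a-deg,2) # turn needed about tool z
E
python3 - <<'E'
from h import *
st(); print(rel(hw(-197,4.75,126)),yawerr(-15))
E
```

```text
t 7.12 p [407.  269.1 125.2] x [ 9.659e-01 -2.589e-01 -3.000e-04] z [-3.e-04 -1.e-04 -1.e+00] F [ 0.4 -0.  -2.3] T [ 0.01 -0.01  0.  ] g 0.6607
[ -7.8 -38.2  -0.8] -0.0
```

Call:
{"op": "move_arm", "data": {
  "series": [
    [[-4,-20,0],0,0.66],
    [[-7.8,-38.2,-0.8],0,0.66],
    [[-7.8,-38.2,-0.8],0,0.66],
    [[-7.8,-38.2,-0.8],0,0.66],
    [[-7.8,-38.2,-0.8],0,0.66]
  ]
}}

```text
time_s: 7.75
eef_pos: [409.7, 305.7, 126.2]
ee_rot: [0.0, 0.991, -0.131, -0.0]
force: [-0.0, 0.3, -1.4]
grip_width: 0.665
```

Run:
```python
from h import *
st(); p,R=tool(); print(toh(p))
cap('wrist','w7'); cap('scene','s7'); cap('top','t7')
m,im,d=load('s7'); cv2.imwrite('pics/s7z.png',cv2.resize(im[200:340,200:400,::-1],None,fx=4,fy=4,interpolation=cv2.INTER_CUBIC))
m,im,d=load('t7'); cv2.imwrite('pics/t7z.png',cv2.resize(im[180:310,200:330,::-1],None,fx=4.5,fy=4.5,interpolation=cv2.INTER_CUBIC))
```

```text
t 7.75 p [409.7 305.7 126.2] x [ 9.658e-01 -2.594e-01 -2.000e-04] z [-2.e-04 -1.e-04 -1.e+00] F [-0.   0.3 -1.4] T [-0.04  0.05  0.  ] g 0.6651
[[-196.0974565     2.62818157  126.20624533]]
```

View pics/w7.png

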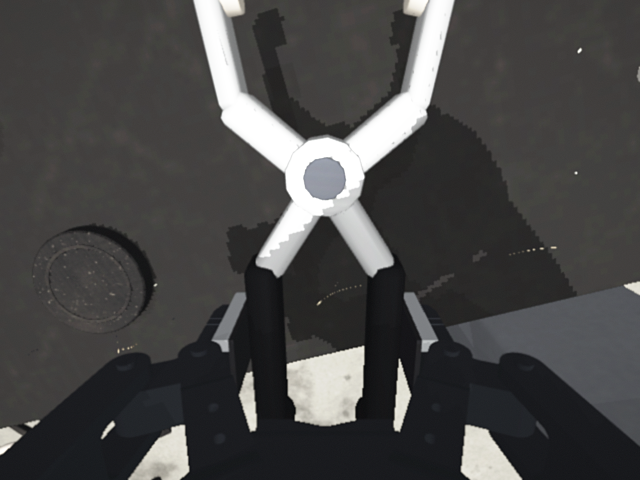

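View pics/s7z.png

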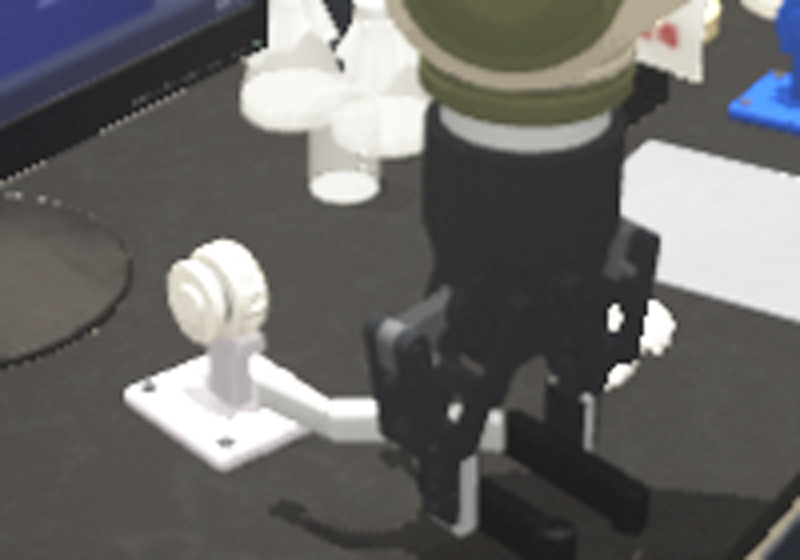

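View pics/t7z.png

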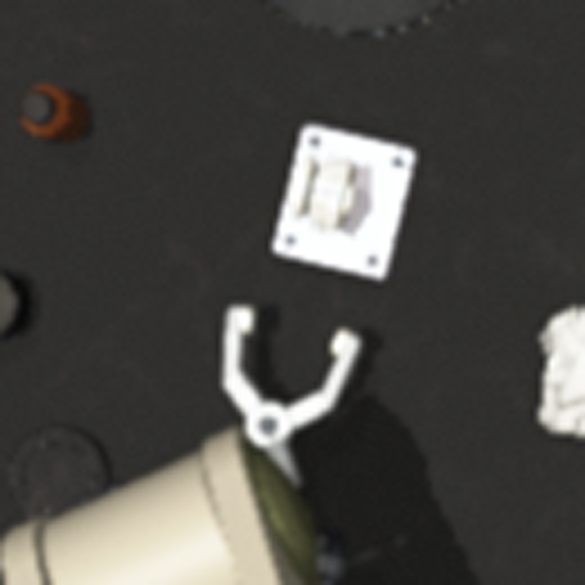

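Run:
```python
from h import *
m,im,d=load('w7'); P=pts(m,d)
for n,(u,v) in dict(hinge=(325,179),armL=(255,128),armR=(395,128),tipL=(222,40),tipR=(428,40),hL=(270,300),hR=(385,300)).items():
    q=P[v-2:v+3,u-2:u+3].reshape(-1,3); print(n,toh(np.nanmedian(q,0)).round(1))
m,im,d=load('t7'); P=pts(m,d)
sub=P[180:310,200:330].reshape(-1,3); L=toh(sub)
k=(L[:,0]>-170)&(L[:,0]<-70)&(L[:,2]>50)&(L[:,2]<95); q=L[k]
print(len(q),q.min(0).round(1),q.max(0).round(1),'z med',np.median(q[:,2]))
for lo in range(-140,-70,8):
    s=q[(q[:,0]>lo)&(q[:,0]<lo+8)]
    if len(s): print(lo,len(s),'y',s[:,1].min().round(1),s[:,1].max().round(1),'z',np.percentile(s[:,2],[20,50,80]).round(1))
uv=(200+269/4.5-.4,180+425/4.5-.4)
mw,_,_=load('w7')
print('hinge tri',[toh(x) if i==0 else x for i,x in enumerate(tri([m,mw],[uv,(325,179)]))])
```

```text
hinge [[-138.6    2.2   78.1]]
armL [[-123.1   23.9   75. ]]
armR [[-123.2  -19.7   74.9]]
tipL [[-98.2  32.4  74.4]]
tipR [[-98.4 -27.9  75. ]]
hL [[-181.4   21.6   76.7]]
hR [[-181.2  -18.9   77.3]]
323 [-169.4  -36.9   57.2] [-78.5  40.6  82.9] z med 74.03254361304812
-140 43 y -16.9 20.3 z [74.3 76.5 78.2]
-132 56 y -28.3 30.8 z [72.  73.5 76. ]
-124 36 y -30.4 35.6 z [71.5 73.8 75.1]
-116 21 y -31.8 33.8 z [71.8 72.7 75.8]
-108 21 y -33.7 37.0 z [71.1 73.9 75.5]
-100 24 y -34.2 38.1 z [67.7 73.6 75.9]
-92 35 y -36.8 40.6 z [69.4 72.8 75.1]
-84 20 y -36.9 38.8 z [70.3 72.6 75.1]
hinge tri [array([[-140.16659417,    2.25369855,   68.61880472]]), [0.19, 0.19]]
```

Run:
```python
from h import *
st(); print(rel(hw(-114,4.75,126.2)),yawerr(-15))
```

```text
t 7.9 p [409.7 306.  126.2] x [ 0.9658 -0.2592 -0.    ] z [-0. -0. -1.] F [ 0.5 -0.7 -2.2] T [ 0.03  0.01 -0.  ] g 0.6637
[82.2 -1.9  0. ] -0.02
```

Call:
{"op": "move_arm", "data": {
  "series": [
    [[10,-1.9,0],0,0.66],
    [[25,-1.9,0],0,0.66],
    [[42,-1.9,0],0,0.66],
    [[58,-1.9,0],0,0.66],
    [[72,-1.9,0],0,0.66],
    [[82,-1.9,0],0,0.66],
    [[82,-1.9,0],0,0.66],
    [[82,-1.9,0],0,0.66],
    [[82,-1.9,0],0,0.66]
  ]
}}

```text
time_s: 9.02
eef_pos: [488.9, 287.2, 126.2]
ee_rot: [0.0, 0.991, -0.13, -0.0]
force: [0.1, -0.6, -1.6]
grip_width: 0.66
```

```bash
cat > look.py <<'E'
import sys
from h import *
t=sys.argv[1]
p,R=st(); print('tcp h',toh(p).round(1),yawerr(-15))
cap('wrist','w'+t); cap('scene','s'+t); cap('top','t'+t)
m,im,d=load('s'+t); a=cv2.resize(im[230:320,215:305,::-1],None,fx=4.4,fy=4.4,interpolation=cv2.INTER_CUBIC)
m,im,d=load('t'+t); b=cv2.resize(im[190:280,230:320,::-1],None,fx=4.4,fy=4.4,interpolation=cv2.INTER_CUBIC)
cv2.imwrite('pics/c'+t+'.png',np.hstack([a,b]))
E
python3 look.py 8
```

```text
t 9.03 p [488.9 287.2 126.2] x [ 9.661e-01 -2.581e-01 -2.000e-04] z [-3.e-04 -1.e-04 -1.e+00] F [ 0.1 -0.6 -1.6] T [ 0.02  0.07 -0.01] g 0.6603
tcp h [[-114.8    5.2  126.2]] 0.04
```

View pics/w8.png

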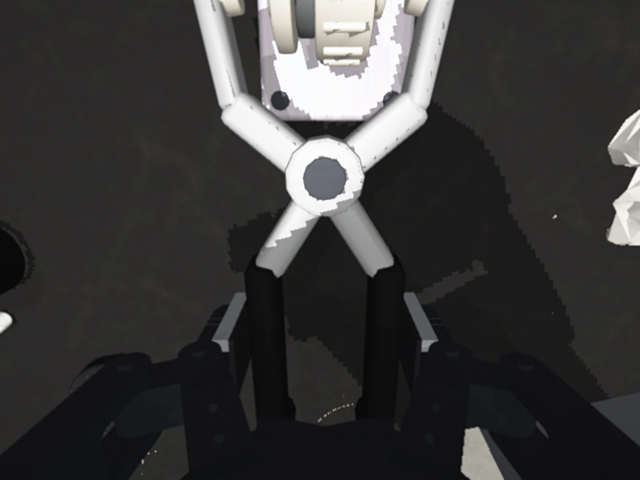

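View pics/c8.png

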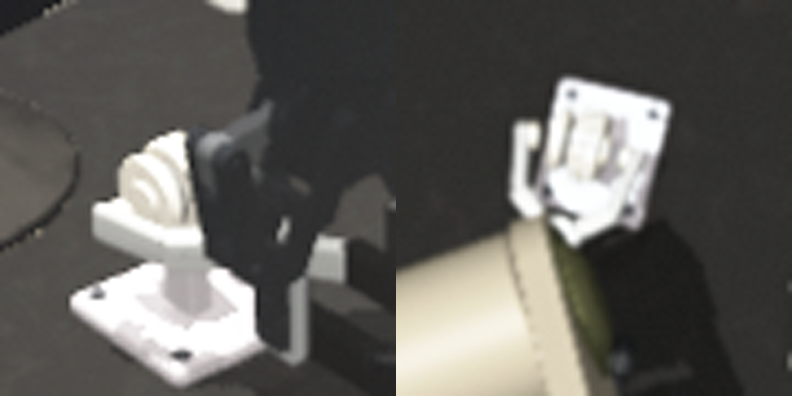

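Run:
```python
from h import *
m,im,d=load('s8'); P=pts(m,d)
for z in (73,78): print(z,proj(m,[hw(5,y,z) for y in (34,42)]).round(1))
for uv in [(240,279),(240,281),(240,284),(245,281),(255,286),(238,280),(247,270)]: print(uv,toh(P[uv[1],uv[0]]).round(1))
m,im,d=load('w8'); P=pts(m,d)
for n,(u,v) in dict(hinge=(325,179),tipL=(222,40),tipR=(428,40),padL=(236,4),padR=(410,4),cap=(285,20),rim=(340,40)).items():
    q=P[v-1:v+2,u-1:u+2].reshape(-1,3); print(n,toh(np.nanmedian(q,0)).round(1))
```

```text
73 [[239.7 274.9]
 [236.1 276.3]]
78 [[239.6 272.5]
 [235.9 273.9]]
(240, 279) [[-6.9 41.7 72.5]]
(240, 281) [[-8.  42.7 69.2]]
(240, 284) [[-7.5 42.7 62.7]]
(245, 281) [[-19.4  39.6  73.1]]
(255, 286) [[-40.8  33.4  70. ]]
(238, 280) [[-4.  44.2 70.1]]
(247, 270) [[ 1.3 20.  79.8]]
hinge [[-57.1   4.9  78.3]]
tipL [[-16.9  35.2  74.4]]
tipR [[-16.9 -25.3  74.3]]
padL [[-6.8 31.  71.2]]
padR [[ -6.8 -20.2  71.3]]
cap [[-13.5  15.7  82.7]]
rim [[-18.    0.8  80.1]]
```

Call:
{"op": "move_arm", "data": {
  "series": [
    [[0,0,0],0,0.64],
    [[0,0,0],0,0.62],
    [[0,0,0],0,0.6],
    [[0,0,0],0,0.57],
    [[0,0,0],0,0.55],
    [[0,0,0],0,0.55],
    [[0,0,0],0,0.55]
  ],
  "force": 28
}}

```text
time_s: 10.05
eef_pos: [489.3, 287.0, 126.2]
ee_rot: [-0.0, 0.991, -0.13, 0.0]
force: [0.1, 0.4, -1.7]
grip_width: 0.557
```

```bash
python3 look.py 9
python3 - <<'E'
from h import *
m,im,d=load('w9'); P=pts(m,d)
for n,(u,v) in dict(hinge=(325,175),tipL=(232,40),tipR=(418,40)).items():
    q=P[v-1:v+2,u-1:u+2].reshape(-1,3); print(n,toh(np.nanmedian(q,0)).round(1))
E
```

```text
t 10.05 p [489.3 287.  126.2] x [ 0.966  -0.2585  0.    ] z [ 0.  0. -1.] F [ 0.1  0.4 -1.7] T [ 0.    0.04 -0.  ] g 0.5565
tcp h [[-114.3    5.2  126.2]] 0.02
hinge [[-55.8   4.8  76.7]]
tipL [[-16.3  32.2  72.9]]
tipR [[-16.3 -22.7  73.2]]
```

View pics/w9.png

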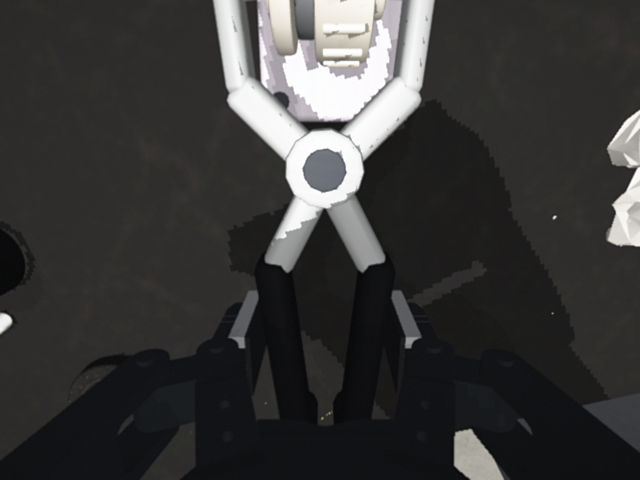

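Call:
{"op": "move_arm", "data": {
  "series": [
    [[-0.5,0.4,-2],0,0.54],
    [[-0.5,0.4,-2],0,0.53],
    [[-0.5,0.4,-2],0,0.52],
    [[-0.5,0.4,-2],0,0.51],
    [[-0.5,0.4,-2],0,0.5],
    [[-0.5,0.4,-2],0,0.5]
  ]
}}

```text
time_s: 10.95
eef_pos: [488.7, 286.7, 128.2]
ee_rot: [0.0, 0.991, -0.13, -0.0]
force: [-0.6, -0.1, -0.2]
grip_width: 0.506
```

```bash
python3 look.py 10
python3 - <<'E'
from h import *
m,im,d=load('w10'); P=pts(m,d)
for n,(u,v) in dict(hinge=(325,168),tipL=(237,30),tipR=(412,30)).items():
    q=P[v-1:v+2,u-1:u+2].reshape(-1,3); print(n,toh(np.nanmedian(q,0)).round(1))
E
```

```text
t 10.95 p [488.7 286.7 128.2] x [ 9.660e-01 -2.585e-01 -1.000e-04] z [-1.e-04 -0.e+00 -1.e+00] F [-0.6 -0.1 -0.2] T [ 0.02 -0.03  0.02] g 0.5064
tcp h [[-114.9    4.7  128.2]] 0.02
hinge [[-54.2   4.4  77.7]]
tipL [[-14.   30.4  74.6]]
tipR [[-14.1 -21.2  75.1]]
```

View pics/w10.png

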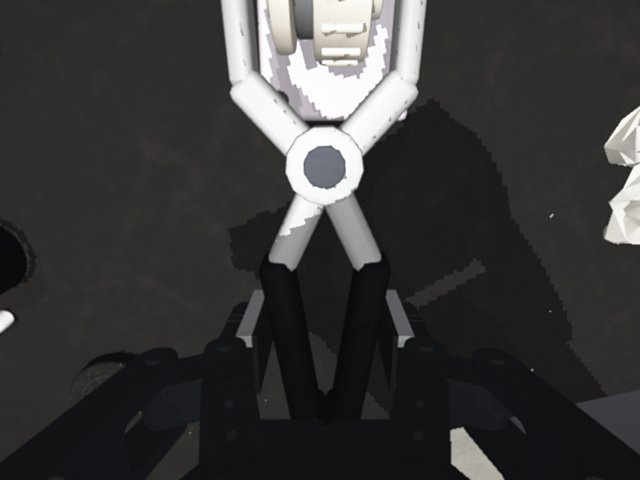

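View pics/c10.png

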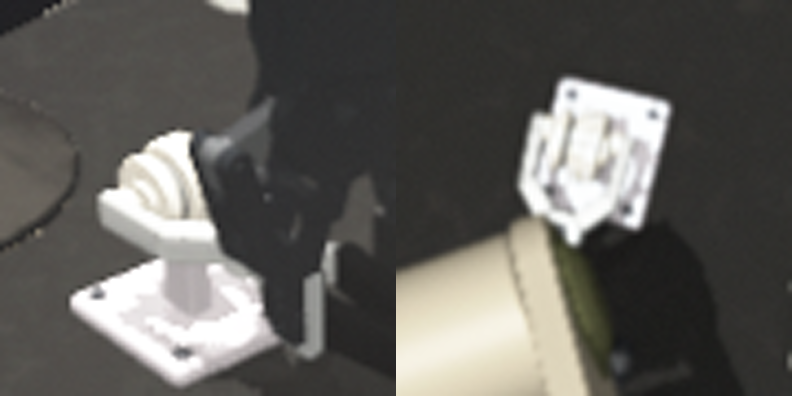

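```bash
cat > jaw.py <<'E'
import sys
from h import *
def jaw(t):
    m,im,d=load(t); P=pts(m,d); L=toh(P.reshape(-1,3)).reshape(480,640,3)
    # hinge: dark disc
    g=im.astype(int).mean(2)
    sub=(g[130:215,290:360]<130)&(abs(L[130:215,290:360,2]-77)<4)
    n,lab,stt,cen=cv2.connectedComponentsWithStats(sub.astype(np.uint8)); k=1+np.argmax(stt[1:,4]); hu,hv=cen[k]+[290,130]
    h=toh(onz(m,(hu,hv),78))[0]; hd=np.median(L[int(hv)-3:int(hv)+4,int(hu)-3:int(hu)+4].reshape(-1,3),0)
    print(t,'hinge px',round(hu,1),round(hv,1),'h',h.round(1),hd.round(1))
    k=(L[...,2]>66)&(L[...,2]<84)&(im.min(2)>60)
    for dx in (36,40,44):
        s=L[k&(abs(L[...,0]-hd[0]-dx)<1.2)]; y=s[:,1]-hd[1]
        l=y[(y>14)&(y<40)]; r=y[(y<-14)&(y>-40)]
        print(dx,'L %.1f..%.1f R %.1f..%.1f'%(l.min(),l.max(),r.max(),r.min()))
    # handles
    k=(L[...,2]>66)&(L[...,2]<84)&(im.max(2)<70)
    for dx in (-36,-40,-44,-48):
        s=L[k&(abs(L[...,0]-hd[0]-dx)<1.2)]; y=s[:,1]-hd[1]; 
        if len(y): print(dx,'handle outer %.1f %.1f'%(y.max(),y.min()))
for t in sys.argv[1:]: jaw(t)
E
python3 jaw.py w8 w9 w10
```

```text
w8 hinge px 324.4 178.2 h [-57.    5.1  78. ] [nan nan nan]Traceback (most recent call last):
  File "jaw.py", line 21, in <module>
    for t in sys.argv[1:]: jaw(t)
                           ~~~^^^
  File "jaw.py", line 15, in jaw
    print(dx,'L %.1f..%.1f R %.1f..%.1f'%(l.min(),l.max(),r.max(),r.min()))
                                          ~~~~~^^
    return umr_minimum(a, axis, None, out, keepdims, initial, where)
ValueError: zero-size array to reduction operation minimum which has no identity
```

```bash
sed -i 's/np.median(L\[int/np.nanmedian(L[int/' jaw.py; python3 jaw.py w8 w9 w10
```

```text
w8 hinge px 324.4 178.2 h [-57.    5.1  78. ] [-56.9   5.2  78.3]
36 L 27.1..35.3 R -26.9..-35.7
40 L 14.0..36.1 R -27.6..-36.4
44 L 14.0..37.0 R -28.3..-36.9
-36 handle outer 28.6 -28.7
-40 handle outer 28.3 -28.7
-44 handle outer 28.1 -28.6
-48 handle outer 34.6 -35.3
w9 hinge px 324.2 169.8 h [-53.9   5.   78. ] [-53.9   5.1  76.4]
36 L 14.0..32.2 R -23.3..-31.5
40 L 14.0..32.1 R -23.7..-32.1
44 L 14.1..32.7 R -14.6..-32.3
-36 handle outer 25.0 -25.1
-40 handle outer 25.0 -25.2
-44 handle outer 24.4 -25.0
-48 handle outer 24.8 -25.2
w10 hinge px 324.2 166.7 h [-53.7   4.6  78. ] [-53.6   4.7  77.7]
36 L 14.0..30.3 R -21.7..-30.0
40 L 14.0..30.5 R -21.9..-30.0
44 L 14.2..30.8 R -14.0..-30.5
-36 handle outer 22.9 -23.7
-40 handle outer 23.5 -23.5
-44 handle outer 22.9 -23.1
-48 handle outer 22.5 -22.3
```

Call:
{"op": "move_arm", "data": {
  "series": [
    [[-3,0,-0.5],0,0.51],
    [[-7,0,-0.8],0,0.51],
    [[-7,0,-0.8],0,0.51],
    [[-7,0,-0.8],0,0.5],
    [[-7,0,-0.8],0,0.5]
  ]
}}

```text
time_s: 11.72
eef_pos: [482.0, 288.5, 129.0]
ee_rot: [-0.0, 0.991, -0.13, 0.0]
force: [0.3, -0.4, -1.1]
grip_width: 0.507
```

```bash
python3 look.py 11; python3 jaw.py w11
```

```text
t 11.72 p [482.  288.5 129. ] x [ 9.660e-01 -2.586e-01  1.000e-04] z [ 1.e-04 -0.e+00 -1.e+00] F [ 0.3 -0.4 -1.1] T [-0.    0.02  0.03] g 0.5068
tcp h [[-121.8    4.7  129. ]] 0.01
w11 hinge px 324.2 166.4 h [-60.6   4.6  78. ] [-60.4   4.7  78.6]
36 L 22.1..30.4 R -21.8..-30.1
40 L 14.0..30.4 R -21.9..-30.2
44 L 14.0..30.7 R -22.0..-30.3
-36 handle outer 23.4 -23.7
-40 handle outer 23.5 -23.9
-44 handle outer 22.9 -23.0
-48 handle outer 22.5 -22.6
```

View pics/c11.png

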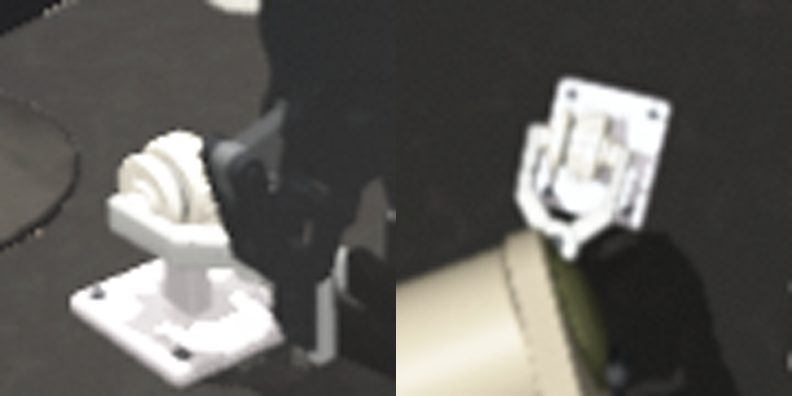

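View pics/w11.png

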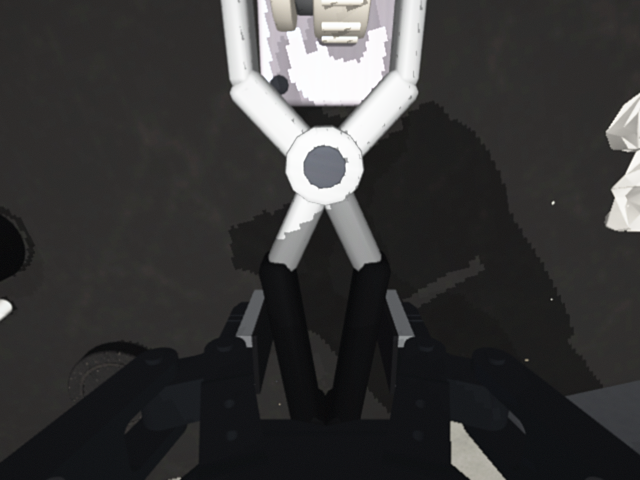

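Run:
```python
from h import *
m,im,d=load('s11'); P=pts(m,d)
for u in (241,244,248):
    for v in range(270,292,2): print(u,v,toh(P[v,u]).round(1)[0], im[v,u])
```

```text
241 270 [ 1.282e+02 -5.120e+01  1.000e-01] [112 108 103]
241 272 [122.6 -47.1  -0.9] [106 102  97]
241 274 [ 2.5 32.8 75.6] [216 216 210]
241 276 [-2.2 36.1 74.7] [244 244 241]
241 278 [-2.1 36.3 70.5] [182 182 178]
241 280 [-1.3 36.  65.8] [174 174 168]
241 282 [-0.8 35.9 61.3] [144 143 139]
241 284 [ 79.5 -17.    0.4] [85 81 77]
241 286 [ 76.8 -14.9  -2.4] [86 81 77]
241 288 [ 69.6 -10.   -1.9] [85 81 78]
241 290 [60.6 -3.7  0. ] [88 85 81]
244 270 [10.9 20.1 75.8] [217 211 197]
244 272 [ 6.5 23.3 74.6] [220 214 200]
244 274 [-0.4 28.2 75.1] [254 254 252]
244 276 [-6.1 32.2 74.9] [253 253 253]
244 278 [-11.6  36.1  74.6] [239 239 236]
244 280 [-9.7 35.1 69.2] [179 179 175]
244 282 [-10.2  35.7  65.4] [173 173 169]
244 284 [-9.5 35.4 60.8] [129 128 123]
244 286 [ 69.5 -17.3   0. ] [85 82 78]
244 288 [ 63.7 -13.2  -0.4] [84 83 78]
244 290 [55.2 -7.3  1.1] [85 82 78]
248 270 [-1.6 19.9 81. ] [221 214 200]
248 272 [-1.8 20.2 77. ] [252 250 246]
248 274 [-3.2 21.3 73.8] [245 243 234]
248 276 [-3.3 21.6 69.7] [252 251 247]
248 278 [-16.   30.5  74.4] [253 253 252]
248 280 [-22.   34.8  74.6] [249 249 247]
248 282 [-22.   35.   70.4] [183 183 178]
248 284 [-21.3  34.8  65.9] [173 172 168]
248 286 [-21.3  35.   61.8] [141 141 137]
248 288 [ 55.6 -17.4   1.6] [84 82 78]
248 290 [37.4 -4.8 10.3] [254 253 253]
```

Call:
{"op": "move_arm", "data": {
  "series": [
    [[0,0,0],0,0.495],
    [[0,0,0],0,0.49],
    [[0,0,0],0,0.485],
    [[0,0,0],0,0.48],
    [[0,0,0],0,0.48]
  ]
}}

```text
time_s: 12.5
eef_pos: [481.8, 288.5, 129.0]
ee_rot: [0.0, 0.991, -0.13, -0.0]
force: [-0.6, -0.6, -2.0]
grip_width: 0.487
```

```bash
python3 look.py 12; python3 jaw.py w12
```

```text
t 12.5 p [481.8 288.5 129. ] x [ 9.660e-01 -2.586e-01 -3.000e-04] z [-3.e-04 -1.e-04 -1.e+00] F [-0.6 -0.6 -2. ] T [-0.04  0.17  0.  ] g 0.4868
tcp h [[-122.     4.7  129. ]] 0.01
w12 hinge px 324.3 165.5 h [-60.5   4.5  78. ] [-60.4   4.6  78.2]
36 L 21.4..30.0 R -21.3..-29.3
40 L 14.0..30.0 R -21.5..-29.8
44 L 14.0..29.7 R -21.5..-30.1
-36 handle outer 22.6 -23.2
-40 handle outer 23.0 -23.1
-44 handle outer 22.2 -22.3
-48 handle outer 21.7 -22.1
```

View pics/c12.png

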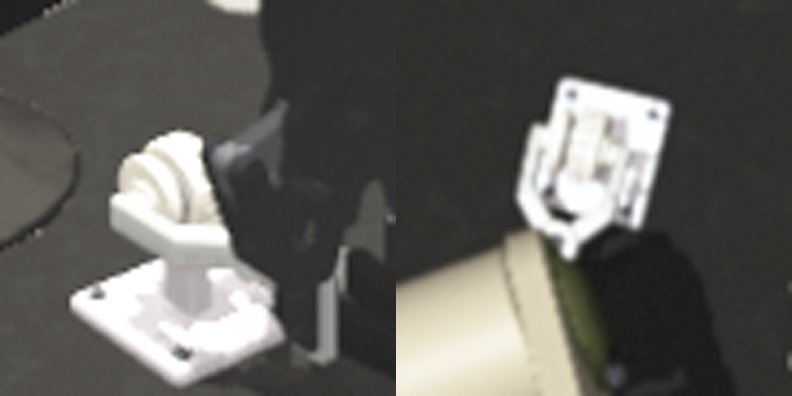

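Call:
{"op": "move_arm", "data": {
  "series": [
    [[0,0,0],0,0.475],
    [[0,0,0],0,0.47],
    [[0,0.2,0],0,0.465],
    [[0,0.4,0],0,0.46],
    [[0,0.4,0],0,0.46]
  ]
}}

```text
time_s: 13.28
eef_pos: [481.4, 288.2, 128.9]
ee_rot: [0.0, 0.991, -0.13, -0.001]
force: [-5.5, 0.5, -1.0]
grip_width: 0.465
```

```bash
python3 look.py 13; python3 jaw.py w13
```

```text
t 13.28 p [481.4 288.2 128.9] x [ 0.966  -0.2585 -0.001 ] z [-1.1e-03 -1.0e-04 -1.0e+00] F [-5.5  0.5 -1. ] T [ 0.06  0.78 -0.13] g 0.4653
tcp h [[-122.2    4.3  128.9]] 0.02
w13 hinge px 324.6 164.9 h [-60.6   4.1  78. ] [-60.4   4.2  78.2]
36 L 21.0..29.1 R -21.0..-29.3
40 L 14.0..29.5 R -21.1..-29.5
44 L 14.0..29.1 R -21.1..-29.4
-36 handle outer 22.1 -22.3
-40 handle outer 22.4 -22.8
-44 handle outer 22.0 -22.0
-48 handle outer 21.1 -21.3
```

Call:
{"op": "move_arm", "data": {
  "series": [
    [[-0.4,0.2,0],0,0.455],
    [[-0.6,0.4,0],0,0.45],
    [[-0.8,0.6,0],0,0.445],
    [[-0.8,0.8,0],0,0.44],
    [[-0.8,0.8,0],0,0.44]
  ]
}}

```text
time_s: 14.05
eef_pos: [480.7, 287.6, 129.0]
ee_rot: [0.0, 0.991, -0.13, -0.0]
force: [-5.6, -0.3, -0.2]
grip_width: 0.447
```

```bash
python3 look.py 14; python3 jaw.py w14
```

```text
t 14.05 p [480.7 287.6 129. ] x [ 9.660e-01 -2.586e-01 -4.000e-04] z [-4.e-04 -0.e+00 -1.e+00] F [-5.6 -0.3 -0.2] T [-0.11  0.84 -0.17] g 0.447
tcp h [[-122.8    3.5  129. ]] 0.01
w14 hinge px 324.4 164.1 h [-60.9   3.3  78. ] [-61.    3.4  77.8]
36 L 20.5..28.7 R -20.4..-28.9
40 L 20.5..28.6 R -20.5..-28.9
44 L 20.5..28.6 R -20.5..-28.8
-36 handle outer 21.7 -21.8
-40 handle outer 22.2 -22.2
-44 handle outer 21.2 -21.7
-48 handle outer 20.4 -20.6
```

View pics/c14.png

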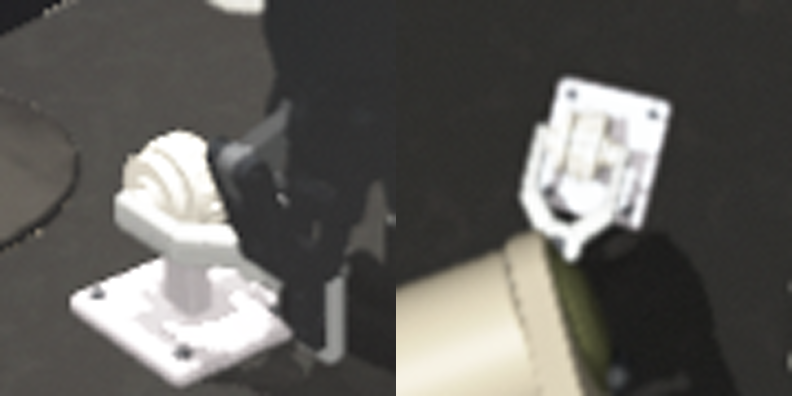

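View pics/w14.png

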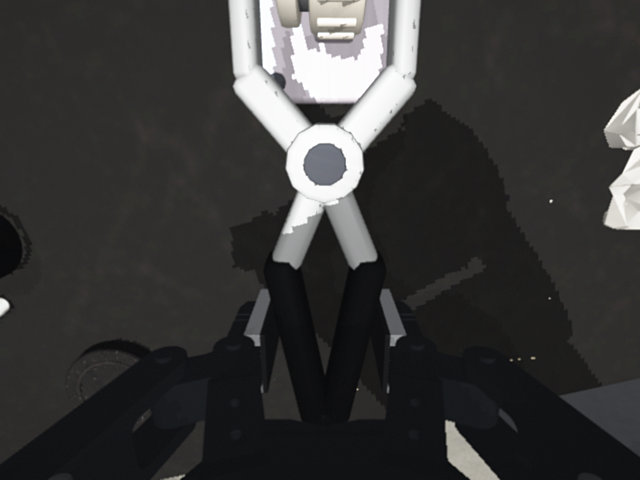

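Call:
{"op": "move_arm", "data": {
  "series": [
    [[-0.2,0.2,0],0,0.435],
    [[-0.4,0.4,0],0,0.43],
    [[-0.5,0.6,0],0,0.425],
    [[-0.6,0.9,0],0,0.42],
    [[-0.6,0.9,0],0,0.42]
  ]
}}

```text
time_s: 14.82
eef_pos: [480.4, 286.7, 129.2]
ee_rot: [-0.0, 0.991, -0.13, 0.001]
force: [1.5, -2.6, -1.2]
grip_width: 0.424
```

```bash
python3 look.py 15; python3 jaw.py w15
```

```text
t 14.82 p [480.4 286.7 129.2] x [ 0.966  -0.2587  0.001 ] z [ 0.0011  0.     -1.    ] F [ 1.5 -2.6 -1.2] T [-0.37 -0.07 -0.25] g 0.4236
tcp h [[-122.8    2.6  129.2]] 0.01
w15 hinge px 325.9 161.9 h [-60.2   2.   78. ] [-59.9   2.3  78. ]
36 L 19.3..27.4 R -19.9..-28.2
40 L 19.1..27.5 R -19.8..-28.2
44 L 19.1..26.9 R -19.8..-28.2
-36 handle outer 20.8 -20.7
-40 handle outer 21.4 -21.1
-44 handle outer 20.5 -20.4
-48 handle outer 19.9 -19.5
```

View pics/w15.png

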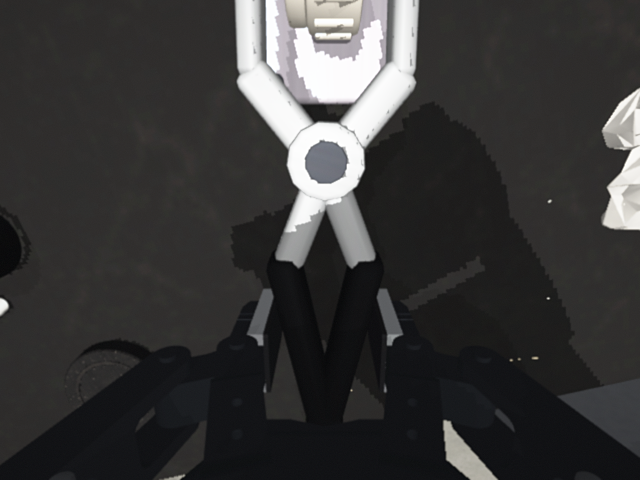

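View pics/c15.png

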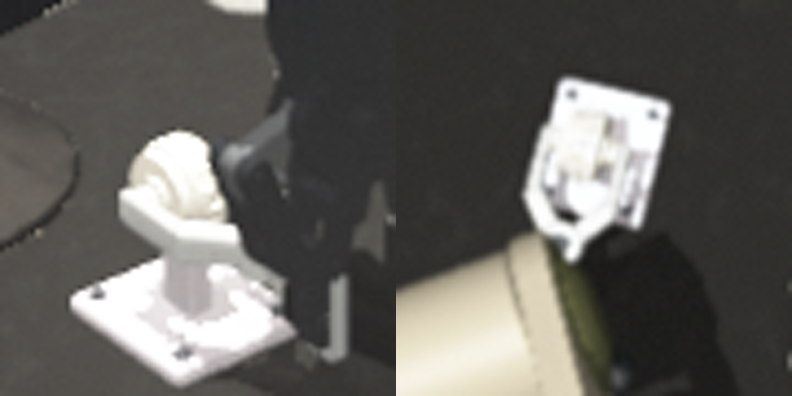

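Run:
```python
from h import *
for t in ['s0' if 0 else 'scene0','s14','s15']:
    m,im,d=load(t); L=toh(pts(m,d).reshape(-1,3))
    k=(abs(L[:,0])<20)&(L[:,2]>78)&(L[:,2]<92)&(L[:,1]>-15)&(L[:,1]<28); q=L[k]
    print(t,k.sum(),'y pct',np.percentile(q[:,1],[50,80,95,99]).round(1))
```

```text
scene0 210 y pct [ 7.1 18.6 20.4 21.2]
s14 175 y pct [ 7.8 16.2 18.3 19.4]
s15 162 y pct [ 7.3 13.3 14.7 15.4]
```

Call:
{"op": "move_arm", "data": {
  "series": [
    [[0,0,0],0,0.44],
    [[0,0,0],0,0.47],
    [[0,0,0],0,0.5],
    [[0,0,0],0,0.54],
    [[0,0,0],0,0.58],
    [[0,0,0],0,0.62],
    [[0,0,0],0,0.65],
    [[0,0,0],0,0.65],
    [[0,0,0],0,0.65]
  ]
}}

```text
time_s: 16.1
eef_pos: [480.0, 286.9, 129.0]
ee_rot: [-0.0, 0.991, -0.13, -0.0]
force: [-0.4, -0.0, -1.2]
grip_width: 0.651
```

```bash
python3 look.py 16; python3 jaw.py w16
```

```text
t 16.1 p [480.  286.9 129. ] x [ 0.966  -0.2586 -0.    ] z [-0.  0. -1.] F [-0.4 -0.  -1.2] T [ 0.07 -0.02  0.01] g 0.6505
tcp h [[-123.3    2.7  129. ]] 0.01
w16 hinge px 325.4 177.0 h [-65.5   2.1  78. ] [-65.1   2.3  80.8]
36 L 26.6..35.1 R -26.6..-35.3
40 L 27.3..35.5 R -27.3..-36.1
44 L 27.9..36.0 R -28.0..-36.6
-36 handle outer 28.2 -28.2
-40 handle outer 28.3 -28.1
-44 handle outer 28.3 -28.1
-48 handle outer 34.9 -29.5
```

View pics/c16.png

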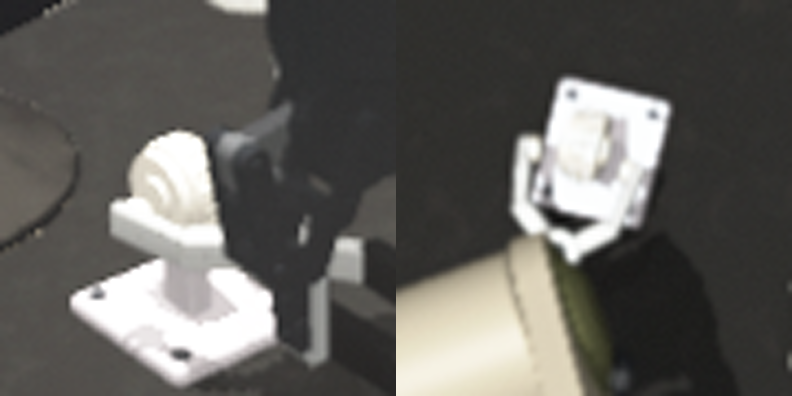

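View pics/w16.png

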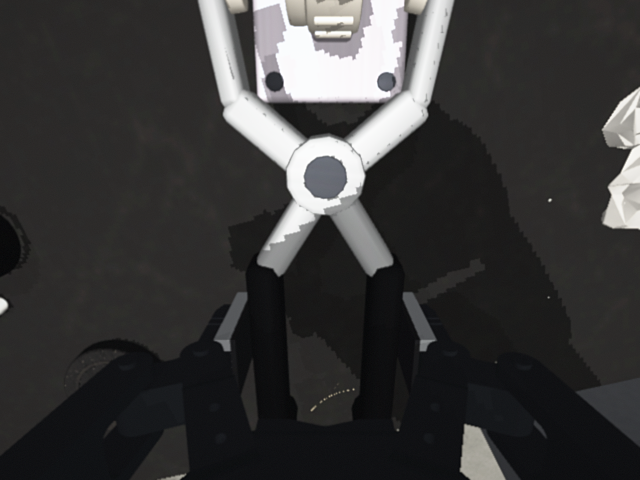

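Call:
{"op": "move_arm", "data": {
  "series": [
    [[-12,0,0],0,0.65],
    [[-30,0,0],0,0.65],
    [[-50,0,0],0,0.65],
    [[-70,0,0],0,0.65],
    [[-85,0,0],0,0.65],
    [[-90,0,0],0,0.65],
    [[-90,0,0],0,0.65]
  ],
  "force": 35
}}

```text
time_s: 17.12
eef_pos: [393.1, 310.2, 129.1]
ee_rot: [-0.0, 0.991, -0.13, 0.0]
force: [0.3, 0.4, -1.9]
grip_width: 0.653
```

Run:
```python
from h import *
st(); print(rel([381,-64,105]),yawerr(3))
```

```text
t 17.12 p [393.1 310.2 129.1] x [ 9.661e-01 -2.583e-01  3.000e-04] z [ 3.e-04  1.e-04 -1.e+00] F [ 0.3  0.4 -1.9] T [0.   0.04 0.01] g 0.6531
[ 84.9 364.6  24.1] -17.97
```

Call:
{"op": "move_arm", "data": {
  "series": [
    [[6,25,0],-1,0.65],
    [[15,65,0],-3,0.65],
    [[25,108,3],-5,0.65],
    [[35,152,6],-8,0.65],
    [[45,196,10],-10,0.65],
    [[56,240,14],-12,0.65],
    [[66,284,18],-14,0.65],
    [[76,328,22],-16,0.65],
    [[83,357,24],-17.5,0.65],
    [[85,364.6,24],-18,0.65]
  ]
}}

```text
time_s: 18.38
eef_pos: [381.3, -65.8, 105.1]
ee_rot: [0.0, 1.0, 0.025, 0.0]
force: [-0.4, 0.4, -1.5]
grip_width: 0.649
```

Run:
```python
from h import *
st(); 
m,im,d=cap('wrist','w17')
P=pts(m,d); g=im.astype(int).mean(2)
for uv in [(325,177),(325,180)]: print(P[uv[1]-2:uv[1]+3,uv[0]-2:uv[0]+3].reshape(-1,3).mean(0).round(1))
print(rel([381,-62.5,105]),rel([431,-62,71.5]),yawerr(3))
```

```text
t 18.38 p [381.3 -65.8 105.1] x [9.988e-01 4.990e-02 6.000e-04] z [ 6.e-04 -4.e-04 -1.e+00] F [-0.4  0.4 -1.5] T [ 0.02 -0.01  0.02] g 0.6487
[439.4 -63.2  57.1]
[438.4 -63.3  57.2]
[-0.1 -3.   0.1] [49.8 -1.  33.6] -0.08
```

View pics/w17.png

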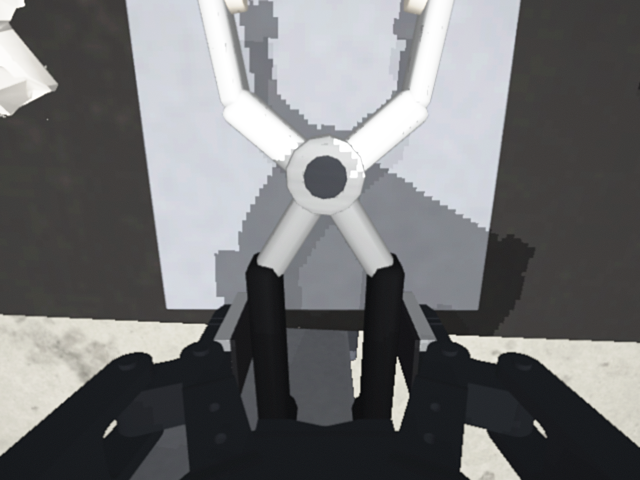

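Call:
{"op": "move_arm", "data": {
  "series": [
    [[10,-1,8],0,0.65],
    [[25,-1,16],0,0.65],
    [[40,-1,20],0,0.65],
    [[49.8,-1,24],0,0.65],
    [[49.8,-1,28],0,0.65],
    [[49.8,-1,31],0,0.65],
    [[49.8,-1,32.5],0,0.65],
    [[49.8,-1,32.5],0,0.65],
    [[49.8,-1,32.5],0,0.65]
  ]
}}

```text
time_s: 19.55
eef_pos: [430.6, -60.5, 72.6]
ee_rot: [0.0, 1.0, 0.026, 0.0]
force: [0.4, -0.3, -1.0]
grip_width: 0.649
```

Run:
```python
from h import *
st(); m,im,d=cap('wrist','w18'); P=pts(m,d)
print(P[175:181,322:328].reshape(-1,3).mean(0).round(1))
```

```text
t 19.55 p [430.6 -60.5  72.6] x [9.986e-01 5.240e-02 3.000e-04] z [ 3.e-04 -1.e-04 -1.e+00] F [ 0.4 -0.3 -1. ] T [-0.03  0.06  0.06] g 0.6492
[nan nan nan]
```

View pics/w18.png

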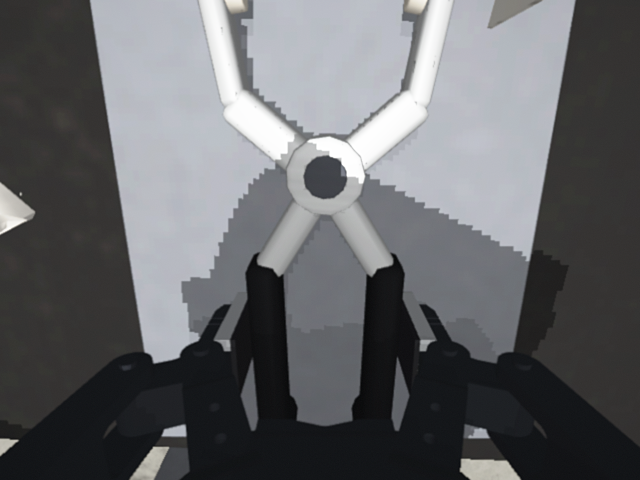

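Call:
{"op": "move_arm", "data": {
  "series": [
    [[0,0,0.8],0,0.65],
    [[0,0,1.5],0,0.65],
    [[0,0,1.5],0,0.65],
    [[0,0,1.5],0,0.68],
    [[0,0,1.5],0,0.72],
    [[0,0,1.5],0,0.76],
    [[0,0,1],0,0.8],
    [[0,0,1],0,0.9],
    [[0,0,1],0,1],
    [[0,0,1],0,1]
  ]
}}

```text
time_s: 20.85
eef_pos: [430.6, -60.4, 71.5]
ee_rot: [0.0, 1.0, 0.026, 0.0]
force: [-0.3, -0.4, 0.0]
grip_width: 0.997
```

Run:
```python
from h import *
st(); m,im,d=cap('wrist','w19')
```

```text
t 20.85 p [430.6 -60.4  71.5] x [9.986e-01 5.260e-02 1.000e-04] z [ 1.e-04 -0.e+00 -1.e+00] F [-0.3 -0.4  0. ] T [ 0.03 -0.02  0.04] g 0.9972
```

View pics/w19.png

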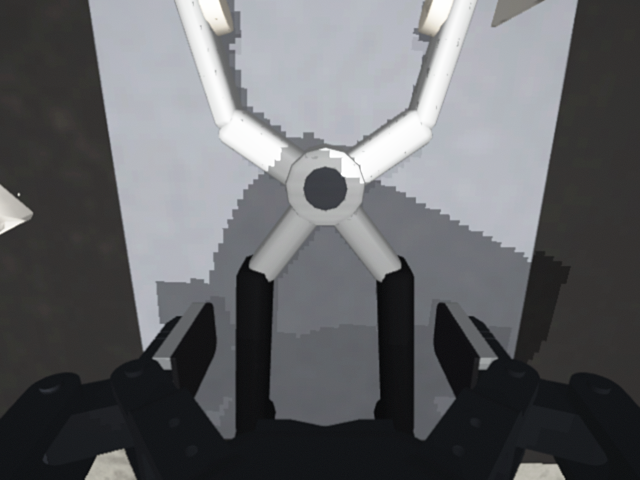

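Released cleanly; handles are clear of the fingers. Straight up.

Call:
{"op": "move_arm", "data": {
  "series": [
    [[0,0,-15],0,1],
    [[0,0,-45],0,1],
    [[0,0,-90],0,1],
    [[-20,0,-140],0,1],
    [[-40,0,-190],0,1],
    [[-50,0,-220],0,1],
    [[-50,0,-220],0,1],
    [[-50,0,-220],0,1],
    [[-50,0,-220],0,1]
  ]
}}

```text
time_s: 22.02
eef_pos: [380.6, -62.9, 290.4]
ee_rot: [-0.001, 1.0, 0.026, -0.001]
force: [0.3, 1.3, -0.5]
grip_width: 1.0
```

Run:
```python
from h import *
st()
for n in ['wrist','top','scene']: cap(n,n+'F')
m,im,d=load('topF'); a=im[170:310,170:450,::-1]; m,im,d=load('sceneF'); b=im[180:320,180:460,::-1]
cv2.imwrite('pics/F.png',cv2.resize(np.vstack([a,b]),None,fx=2.1,fy=2.1,interpolation=cv2.INTER_CUBIC))
```

```text
t 22.02 p [380.6 -62.9 290.4] x [ 0.9986  0.0527 -0.002 ] z [-0.0021  0.0011 -1.    ] F [ 0.3  1.3 -0.5] T [ 0.05 -0.03 -0.04] g 0.9997
```

View pics/F.png

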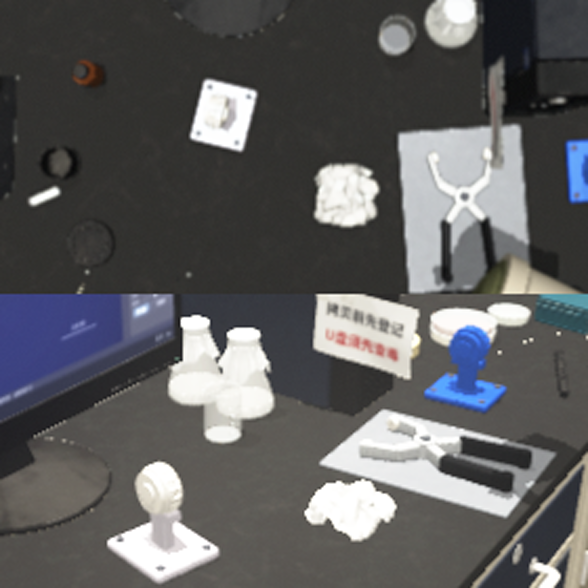

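View pics/wristF.png

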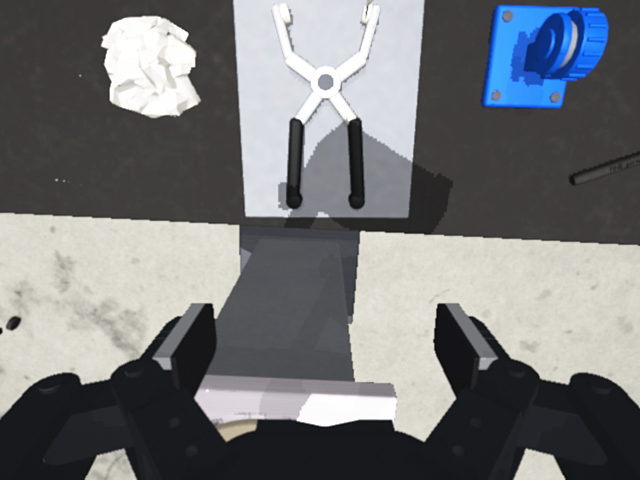

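Run:
```python
from h import *
for t in ['scene0','sceneF']:
    m,im,d=load(t); L=toh(pts(m,d).reshape(-1,3))
    k=(abs(L[:,0])<9)&(abs(L[:,2]-68)<8)&(L[:,1]>8)&(L[:,1]<28); print(t,'cap face y',np.percentile(L[k,1],[50,90]).round(1))
m,_,_=load('wristF'); print('hinge',onz(m,(325.5,82),23).round(1))
a=load('top0')[1].astype(int); b=load('topF')[1].astype(int)
for n,(u,v) in dict(beaker=(359,187),bottle=(212,205),lens=(213,286)).items(): print(n,abs(a-b)[v-12:v+13,u-12:u+13].max())
ctrl.finish_job()
```

```text
scene0 cap face y [21.7 22.7]
sceneF cap face y [15.8 17.3]
hinge [[484.9 -58.   23. ]]
beaker 7
bottle 6
lens 6
the job is handed in; nothing more can be done
```

I picked up the pliers, squeezed the white housing's cap home with the jaw pads only, and laid the pliers flat in the middle of the mat. The job is handed in at about 22 s on the robot's clock.

**Cap:** I closed the jaws in small steps with the grip limited to 28 N. I stopped when the grip load dropped and the gap behind the cap disappeared. Depth readings put the cap face about 21.7 mm from the holder's origin before and 15.8 mm after (16 mm is home). It stayed there once the jaws opened, and the pictures showed no damage.

**Pliers:** They lie open and flat on the mat, with the hinge at (485, −58) and centred across the mat's width. Measured over their full length, they sit about 11 mm nearer the robot than the mat's centre. The gripper is well clear above.

**Surroundings:** The beaker, bottle and lens cap show no change in the top view.

**Disagreements:**
- At the standoff, a two-camera check put the hinge top about 10 mm lower than the wrist depth did (68.6 against 78.1 mm). I went with the depth, and the scene camera later confirmed the jaws were centred at 68 mm.
- As the handles closed, the pliers crept a few mm forward in the grip, so I moved the arm back 7 mm before the pads touched.

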